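# Set up the gate-leg desk shelf

### The arm

A 6-joint arm with a two-finger parallel gripper is mounted at the origin on the work surface. World frame = base frame: x ahead of the robot, y to its left, z up, the work surface at z = 0. Lengths are in m, angles in rad, forces in N, time in s.
With the tool pointing down it reaches from about 0.425 to 0.95 m from the base axis. Payload 14.7 kg.
Tool frame: the origin (TCP) lies at the very end of the fingers, on their centre line; the grasp point (between the pads) lies 19 mm behind it; z points along the fingers, y is the line along which they close (so a half turn about z gives the same grasp; the last joint's range is limited). The gripper opens to 85 mm and grips with 20 to 120 N. Pads are 22 mm wide; open, the fingers measure 114 mm over their backs; the gripper's body (76 mm by 85 mm) begins 54 mm behind the grasp point. The pads swing forward as they close: fully open they stand 13 mm farther back than shut.
Start: joints at [1.132, 0.48, 1.596, -0, 1.065, -0.047], TCP at [0.248, 0.601, 0.231] pointing down, gripper open.
Joint ranges: [-2.75, 2.75], [-0.82, 2.05], [0.23, 2.67], [-1.56, 4.7], [0.09, 2.69], [-2.92, 2.92]. Speed limits (rad/s): [1.89, 1.89, 2.39, 3.01, 3.01, 3.01].

### API

Orientations are given as a unit quaternion [x, y, z, w].
In Python, from rig import bot, cams gives the robot as it stands.
- The arm moves only by the tool play_rows, never from a script. Its argument "motion" is a list of rows, each a list of 7 numbers: the shift along the tool's x, y, z each as a share of 80 cm, from -1 to 1, then the turn, a rotation vector about the tool's x, y, z each as a share of pi rad, from -1 to 1, then the opening, from 0 (shut) to 1 (fully open). In form: [[dx, dy, dz, rx, ry, rz, gripper], ...]. A call has 1 to 8 rows; each row is the pose to reach, as a shift and turn from the pose commanded when the call began, along the tool's axes at that moment, turning the shorter way round; what a row does not reach only later rows make up. A row lasts 1/12 s, in which the tool goes at most 41.7 mm and 7.16 degrees, less where a joint would pass 70% of its speed; a pose out of reach is approached as far as the arm can. A call with a number of a shift or a turn outside -1 to 1 is refused whole. A call with a gripper value outside its range is refused whole. The fingers move at their own pace and stop on an object; the grip force is fixed at half the most. Time passes only in rows, so rows that repeat a pose let the fingers close. It gives the time, the measured TCP pose, the force, the opening and the grip force at its end, in the units of the state.
- bot.state(): the state, without advancing time (a new reading comes with each control period).
- cams.camera(name): name is "side" or "top"; returns the picture (420x560x3 uint8, red, green, blue); there is no depth.
- cams.camera_info(name): a dict with "vfov" (degrees; the focal length in pixels is half the picture's height over the tangent of half this angle, whatever the lens; pixels are square), "cx", "cy" (the principal point, pixels), "distortion" ([k1, k2, p1, p2, k3] as OpenCV has them; the pictures are not rectified), "R" (3x3) and "t" (3): a world point X has camera coordinates R X + t. Camera axes: x right, y down, z forward; pixel columns grow to the right and rows downward; lengths in m; the calibration is good to about 2 mm. A picture is of the moment at which its call begins. camera_info takes no time and is no camera call.
- bot.finish_job(): hands the job in; it is judged then, once.
The state is a dict: "clock": time; "joint_pos": joint angles; "qvel": joint speeds; "joint_efforts": joint torques, N m; "tool_pos": TCP position; "ee_rot": TCP orientation; "contact_force": force on the tool from outside, world axes, zero at the start; "moment": the same for the moment, N m; "width": finger opening in m; "gripper_force": force on a finger pad.
Only numpy, scipy, OpenCV 4.12 (cv2) and the standard library are available. Lean on these libraries where they do the work, as an engineer would, in place of code of your own. Each camera call takes 0.05 s, during which the arm holds its last target. There are 200 camera calls.

### The job

Please set up the little folding shelf on the desk. First move all the terracotta candle holders that stand in front of the grey riser onto the cork mat, upright, with both brass gates still folded; then swing both gates out until each snaps home at its stop, lay the oak board along the riser on top of both gates, roughly centred between rail and upturned ends, and stand all the candle holders on the board. Leave the vase, the amber jar and the computer mouse where they are.

Things in the scene. Friction and masses are not known exactly. Their poses are not given: they have to be found in the camera images.
- riser: Fixed grey painted frame, 476 mm long (its y), 26 mm thick (its x), 90 mm high, standing on the desk; rails along y at its top (70 to 90 mm) and near the bottom. Origin at the centre of its underside on the desk; its -x faces the robot, z up. The two brass gates hang on its front face.
- gate_left (a joint): Angle (rad) of the brass gate at the riser's +y end about its vertical hinge: 0 = folded flat along the rail (pointing to the riser's +y), 1.571 = fully out at its stop, square to the rail (riser's -x). An over-centre spring resists with up to about 6 N at the free end; let go too early, the gate swings back or stops part way; close to the stop it snaps home and stays.
- gate_right (a joint): Angle (rad) of the brass gate at the riser's -y end about its vertical hinge: 0 = folded flat along the rail (pointing to the riser's -y), 1.571 = fully out at its stop, square to the rail (riser's -x). An over-centre spring resists with up to about 6 N at the free end; let go too early, the gate swings back or stops part way; close to the stop it snaps home and stays.
- gate_left_hinge (a point): Point on the left gate's vertical hinge axis, 90 mm above the desk, at x = -30 mm, y = +85 mm of the riser. The gate is a frame: top bar 12 mm wide, its top 90 mm above the desk; lower bar 15 to 25 mm above the desk; upright round leg at the free end.
- gate_right_hinge (a point): Point on the right gate's vertical hinge axis, 90 mm above the desk, at x = -30 mm, y = -85 mm of the riser. The gate is a frame: top bar 12 mm wide, its top 90 mm above the desk; lower bar 15 to 25 mm above the desk; upright round leg at the free end.
- gate_left_end (a point): Top centre, 130 mm above the desk, of the left gate's outer leg: an upright round brass rod of 16 mm diameter, 130 mm from the hinge axis, reaching from the desk to 40 mm above the gate's top bar; this upturned end can be pinched or pushed.
- gate_right_end (a point): Top centre, 130 mm above the desk, of the right gate's outer leg: an upright round brass rod of 16 mm diameter, 130 mm from the hinge axis, reaching from the desk to 40 mm above the gate's top bar; this upturned end can be pinched or pushed.
- board: Loose oak board, 340 mm long (its x), 64 mm wide (its y), 14 mm thick, 0.28 kg, lying flat on the desk at first. Origin at the centre of its underside. It belongs on the gates' top bars (90 mm high), long side along the riser, its centre about 85 mm in front (-x) of the riser's origin and level with it in y.
- mat: Fixed cork mat, 200 by 200 mm, 4 mm thick, flat on the desk. Origin at the centre of its underside, x and y along its sides.
- holder1: Loose terracotta candle holder, one of up to four alike (absent ones have no pose): round foot 60 mm diameter and 13 mm high, round body 44 mm diameter above it, 65 mm high in all, 0.25 kg. Origin at the centre of its underside, z up along its axis.
- holder2: Loose terracotta candle holder, one of up to four alike (absent ones have no pose): round foot 60 mm diameter and 13 mm high, round body 44 mm diameter above it, 65 mm high in all, 0.25 kg. Origin at the centre of its underside, z up along its axis.
- holder3: Loose terracotta candle holder, one of up to four alike (absent ones have no pose): round foot 60 mm diameter and 13 mm high, round body 44 mm diameter above it, 65 mm high in all, 0.25 kg. Origin at the centre of its underside, z up along its axis.
- holder4: Loose terracotta candle holder, one of up to four alike (absent ones have no pose): round foot 60 mm diameter and 13 mm high, round body 44 mm diameter above it, 65 mm high in all, 0.25 kg. Origin at the centre of its underside, z up along its axis.
- vase: White ceramic vase, 90 mm diameter, 140 mm high, behind the riser; to be left alone. Origin at the centre of its underside.
- amber_jar: Amber glass jar with a black cap, 70 mm diameter, 110 mm high, behind the riser; to be left alone. Origin at the centre of its underside.
- mouse: White computer mouse, 110 by 60 mm, 32 mm high, behind the riser; to be left alone. Origin at the centre of its underside.
Things that resemble listed ones, but are neither listed nor needed, are in the scene too. Leave any blue, purple or turquoise look-alike of the holder3 alone.

How it is judged:
By the outcome, as a careful person would: the job done as asked, in the order asked, and still so for the second after the job is handed in, with the robot touching nothing.
Of holder1, holder2, holder3, holder4 only 2 to 4 are there at a start; the rules pass over those that are not, and their reading is None.
At some moment in a run one of board may be knocked a few centimetres aside while the robot is not near it.
Once in a run the grip may slacken for a moment while it holds something.
It also fails if it takes over 210 s, if anything falls off the work surface, if the arm or the gripper's body presses on something with over 40 N, if the wrist force passes 120 N, or if a joint passes its speed limit or range.

## Working session

There is one attempt and no reset: what is moved stays moved. The work goes in short steps, Python scripts to look and compute and a tool call to move; the robot and the scene stay as the last step left them, time stands still between calls to the robot, and variables do not carry over. Pictures are saved under pics/ and viewed, at most 14 in all, crops included, and the job is handed in when it is done.

Besides the shell and the picture viewer there is one more tool, called after "Request:" by a JSON object that holds its "method" and its "body". play_rows: Moves the arm, as the interface text tells. Shift numbers are shares of 80 cm and turn numbers shares of pi rad, none past 1 either way. Its arguments: {"type":"object","properties":{"motion":{"type":"array"}},"required":["motion"]}

```bash
ls; mkdir -p pics; cat > h.py <<'E'
import numpy as np, cv2
from rig import bot, cams
from scipy.spatial.transform import Rotation as Ro
def K(n):
    i=cams.camera_info(n); f=210/np.tan(np.radians(i["vfov"])/2)
    return np.array([[f,0,i["cx"]],[0,f,i["cy"]],[0,0,1]]),np.array(i["distortion"],float),np.array(i["R"]),np.array(i["t"])
def ray(n,px):
    k,d,R,t=K(n); u=cv2.undistortPoints(np.array([[px]],float),k,d)[0,0]
    return -R.T@t, R.T@np.array([u[0],u[1],1])
def at(n,px,z):
    o,r=ray(n,px); return o+r*(z-o[2])/r[2]
def proj(n,X):
    k,d,R,t=K(n); return cv2.projectPoints(np.array(X,float).reshape(-1,3),cv2.Rodrigues(R)[0],t,k,d)[0][:,0]
def snap(n,f,crop=None,s=1):
    im=cams.camera(n)[:,:,::-1]
    if crop: x0,y0,x1,y1=crop; im=im[y0:y1,x0:x1]
    cv2.imwrite('pics/'+f,cv2.resize(im,None,fx=s,fy=s,interpolation=cv2.INTER_CUBIC))
E
python3 - <<'E'
from h import *
snap("top","t0.png",None,1.42);snap("side","s0.png",None,1.42)
print(bot.state())
for n in("top","side"):
  k,d,R,t=K(n);print(n,k[0,0],d,-R.T@t,R.T[:,2])
E
```

```text
pics
{'clock': 0.1, 'joint_pos': array([ 1.13240372e+00,  4.80746544e-01,  1.59678486e+00, -6.22491801e-06,
        1.06509022e+00, -4.66287754e-02]), 'qvel': array([-1.26229730e-03, -8.78059226e-04, -1.87000071e-03, -3.02134635e-05,
       -3.96563584e-04, -9.92718764e-04]), 'joint_efforts': array([ 2.75142684e-04, -9.52267957e+01, -4.31046760e+01,  1.72218697e-04,
        5.00475711e-03, -5.43566625e-05]), 'tool_pos': array([0.24803431, 0.60043862, 0.23076091]), 'ee_rot': array([ 1.94630155e-01,  9.80876566e-01, -5.00082911e-04, -1.20906046e-04]), 'contact_force': array([ 0.12656987,  0.67998103, -0.75047969]), 'moment': array([ 0.06634782, -0.00322123, -0.03794248]), 'gripper_force': 0.0, 'width': 0.0853764601340379}
top 388.83499558534027 [-0.0700297  0.         0.         0.         0.       ] [0.45026404 0.01846712 1.07448832] [ 0.10746936 -0.03251199 -0.99367666]
side 437.2203959649809 [-0.12876979  0.          0.          0.          0.        ] [ 0.49282252 -0.62916801  0.81205051] [ 0.0624168   0.65699455 -0.75130706]
```

View pics/t0.png

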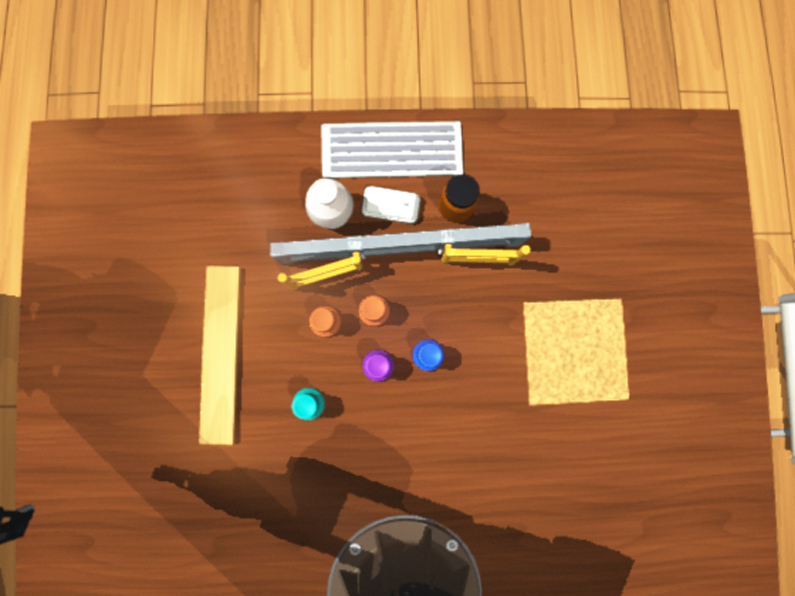

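View pics/s0.png

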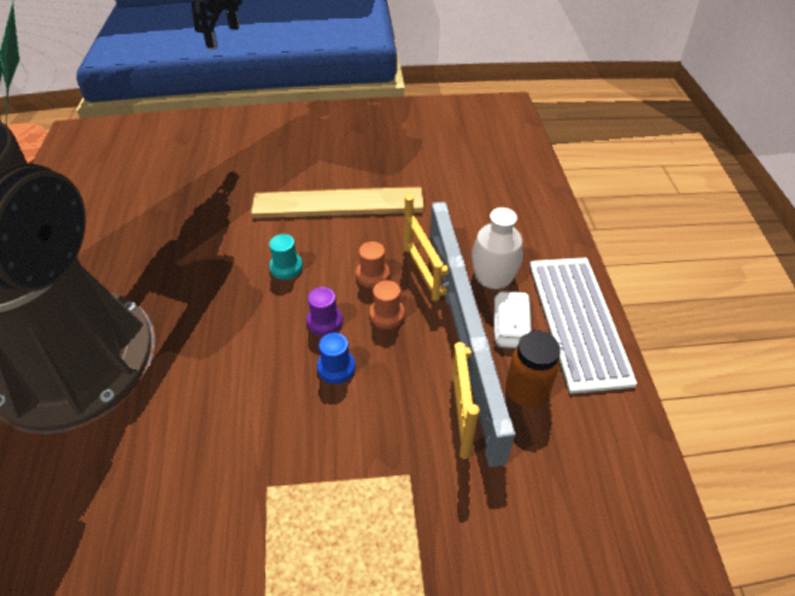

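Two terracotta holders, in the scaled top picture at (323,321) and (373,310). The purple (378,366), blue (428,355) and turquoise (308,404) ones are look-alikes to leave alone. The vase, mouse and jar stand behind the riser, the board is at left and the mat at right. The left gate is slightly ajar. I'll confirm in a crop and measure.

```bash
python3 - <<'E'
from h import *
snap("top","t1.png",(180,145,385,305),3.9)
s=1/1.42
P=lambda x,y,z:at("top",(x*s,y*s),z).round(4)
im=cams.camera("top"); hsv=cv2.cvtColor(im,cv2.COLOR_RGB2HSV)
for nm,lo,hi in(("terra",3,11),("purple",135,160),("blue",105,125),("turq",80,95)):
    m=cv2.inRange(hsv,(lo,120,120),(hi,255,255)); 
    n,l,st,c=cv2.connectedComponentsWithStats(m)
    for i in range(1,n):
        if 120<st[i,4]<1500 and 190<c[i][1]<310: print(nm,st[i],c[i].round(1),at("top",c[i],.035).round(3))
print("riser ends top",P(271,250,.09),P(530,231,.09))
print("mat",[P(*q,.004) for q in((524,303),(621,299),(629,400),(529,405))])
print("board",[P(*q,.014) for q in((207,266),(240,267),(237,444),(200,442))])
E
```

```text
purple [255 247  22  22 349] [265.  257.2] [0.432 0.041 0.035]
blue [291 240  21  21 351] [300.8 249.8] [ 0.448 -0.055  0.035]
turq [206 273  22  23 343] [215.6 284.5] [0.364 0.172 0.035]
riser ends top [0.6442 0.2244 0.09  ] [ 0.6681 -0.2485  0.09  ]
mat [array([ 0.5431, -0.2517,  0.004 ]), array([ 0.5456, -0.4487,  0.004 ]), array([ 0.3462, -0.4515,  0.004 ]), array([ 0.3449, -0.2515,  0.004 ])]
board [array([0.6311, 0.365 , 0.014 ]), array([0.6273, 0.3006, 0.014 ]), array([0.2906, 0.3071, 0.014 ]), array([0.2958, 0.3773, 0.014 ])]
```

View pics/t1.png

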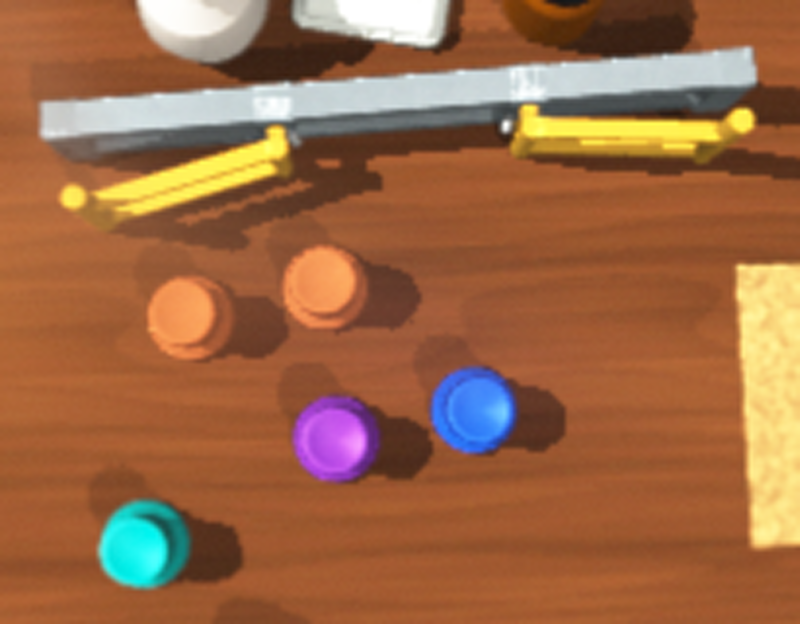

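The crop confirms two terracotta (orange-brown) holders, A at crop (184,312) and B at (326,280). The purple, blue and turquoise ones are clearly different colours.

```bash
cat >> h.py <<'E'
C=lambda x,y,z:at("top",(180+x/3.9,145+y/3.9),z)
# tool down, tool y at world angle psi
def rot(psi):
    y=np.array([np.cos(psi),np.sin(psi),0]);z=np.array([0,0,-1.]);return np.column_stack([np.cross(y,z),y,z])
def rows(wps,start=None):
    """wps: (x,y,z,psi,grip,n). prints rows relative to start (p,psi) / current state"""
    if start: p,R=np.array(start[:3]),rot(start[3])
    else:
        s=bot.state(); p,R=s["tool_pos"],Ro.from_quat(s["ee_rot"]).as_matrix()
    out=[]
    for x,y,z,psi,g,n in wps:
        d=R.T@(np.array([x,y,z])-p)/.8; r=Ro.from_matrix(R.T@rot(psi)).as_rotvec()/np.pi
        out+= [[round(float(v),3)+0. for v in (*d,*r)]+[g]]*n
    for i in range(0,len(out),8): print(str(out[i:i+8]).replace(' ',''))
    return
E
python3 - <<'E'
from h import *
a,b=C(41,120,.09),C(753,68,.09); o=(a+b)/2; d=(a-b); print("riser",o,np.hypot(*d[:2]),"yaw",np.arctan2(-d[0],d[1]))
yaw=np.arctan2(-d[0],d[1]); Rz=Ro.from_euler('z',yaw).as_matrix(); o[2]=0
print("A",C(184,312,.065),"B",C(326,280,.065), "foot A",C(191,318,.01),"B foot",C(326,287,.01))
for nm,l,sg in(("L",C(73,197,.13),1),("R",C(740,122,.13),-1)):
    h=o+Rz@[-.03,sg*.085,.09]; q=Rz.T@(l-h); print(nm,"hinge",h,"end",l,np.hypot(*q[:2]),"angle",np.arctan2(-q[0],sg*q[1]))
    print(" proj side hinge/end",proj("side",[h,l])*1.42)
    print(" open end",o+Rz@[-.16,sg*.085,.13])
print("board goal",o+Rz@[-.085,0,.09])
s=np.array
print(proj("side",[C(184,312,.065),C(326,280,.065)])*1.42)
E
```

```text
riser [ 0.65685378 -0.01142992  0.09      ] 0.47396524183865085 yaw 0.05025349577840137
A [0.51773932 0.13588505 0.065     ] B [0.536516  0.0410259 0.065    ] foot A [0.51707183 0.13744596 0.01      ] B foot [0.53627702 0.04237526 0.01      ]
L hinge [0.62262191 0.0719558  0.09      ] end [0.58745    0.19686538 0.13      ] 0.12976697438633053 angle 0.22421874554275303
 proj side hinge/end [[437.98666822 261.7115731 ]
 [409.05953251 194.90916204]]
 open end [0.49278602 0.06542559 0.13      ]
R hinge [ 0.6311614  -0.09782959  0.09      ] end [ 0.62487259 -0.22680824  0.13      ] 0.12913188193314631 angle 0.09897348119998312
 proj side hinge/end [[459.25002469 344.51677761]
 [472.21440051 406.79512302]]
 open end [ 0.50132552 -0.10435979  0.13      ]
board goal [ 0.57196109 -0.01569967  0.09      ]
[[371.77011944 249.32300389]
 [386.98633316 289.50416606]]
```

```bash
python3 - <<'E'
from h import *
rows([(.5175,.136,.15,0,.85,8)])
E
```

```text
[[-0.533,-0.408,0.101,0.0,0.0,0.375,0.85],[-0.533,-0.408,0.101,0.0,0.0,0.375,0.85],[-0.533,-0.408,0.101,0.0,0.0,0.375,0.85],[-0.533,-0.408,0.101,0.0,0.0,0.375,0.85],[-0.533,-0.408,0.101,0.0,0.0,0.375,0.85],[-0.533,-0.408,0.101,0.0,0.0,0.375,0.85],[-0.533,-0.408,0.101,0.0,0.0,0.375,0.85],[-0.533,-0.408,0.101,0.0,0.0,0.375,0.85]]
```

Request:
{"method": "play_rows", "body": {"motion": [[-0.533,-0.408,0.101,0,0,0.375,0.85],[-0.533,-0.408,0.101,0,0,0.375,0.85],[-0.533,-0.408,0.101,0,0,0.375,0.85],[-0.533,-0.408,0.101,0,0,0.375,0.85],[-0.533,-0.408,0.101,0,0,0.375,0.85],[-0.533,-0.408,0.101,0,0,0.375,0.85],[-0.533,-0.408,0.101,0,0,0.375,0.85],[-0.533,-0.408,0.101,0,0,0.375,0.85]]}}

```text
clock: 0.87
tool_pos: [0.4141, 0.3139, 0.1815]
ee_rot: [0.643, 0.766, 0.0, 0.0]
contact_force: [0.7, 0.4, -0.4]
width: 0.0727
gripper_force: 0.0
```

```bash
python3 - <<'E'
from h import *
print(bot.state()['tool_pos'])
cams.camera("top");print(bot.state()['tool_pos'])
rows([(.5175,.136,.15,0,.85,8)])
E
```

```text
[0.41413249 0.3138513  0.18152576]
[0.41657876 0.30819635 0.18039297]
[[-0.233,0.09,0.038,0.0,0.001,0.051,0.85],[-0.233,0.09,0.038,0.0,0.001,0.051,0.85],[-0.233,0.09,0.038,0.0,0.001,0.051,0.85],[-0.233,0.09,0.038,0.0,0.001,0.051,0.85],[-0.233,0.09,0.038,0.0,0.001,0.051,0.85],[-0.233,0.09,0.038,0.0,0.001,0.051,0.85],[-0.233,0.09,0.038,0.0,0.001,0.051,0.85],[-0.233,0.09,0.038,0.0,0.001,0.051,0.85]]
```

Request:
{"method": "play_rows", "body": {"motion": [[-0.233,0.09,0.038,0,0,0.051,0.85],[-0.233,0.09,0.038,0,0,0.051,0.85],[-0.233,0.09,0.038,0,0,0.051,0.85],[-0.233,0.09,0.038,0,0,0.051,0.85],[-0.233,0.09,0.038,0,0,0.051,0.85],[-0.233,0.09,0.038,0,0,0.051,0.85],[-0.233,0.09,0.038,0,0,0.051,0.85],[-0.233,0.09,0.038,0,0,0.051,0.85]]}}

```text
clock: 1.58
tool_pos: [0.5174, 0.145, 0.1512]
ee_rot: [0.701, 0.713, -0.0, -0.0]
contact_force: [0.3, -0.1, -0.4]
width: 0.0724
gripper_force: 0.0
```

```bash
python3 - <<'E'
from h import *
print(bot.state()['tool_pos'])
rows([(.5175,.136,.08,0,.85,2),(.5175,.136,.029,0,.85,3),(.5175,.136,.029,0,0.1,3)])
E
```

```text
[0.51739139 0.14497372 0.15117969]
[[-0.011,0.0,0.089,0.0,0.0,0.006,0.85],[-0.011,0.0,0.089,0.0,0.0,0.006,0.85],[-0.011,0.0,0.153,0.0,0.0,0.006,0.85],[-0.011,0.0,0.153,0.0,0.0,0.006,0.85],[-0.011,0.0,0.153,0.0,0.0,0.006,0.85],[-0.011,0.0,0.153,0.0,0.0,0.006,0.1],[-0.011,0.0,0.153,0.0,0.0,0.006,0.1],[-0.011,0.0,0.153,0.0,0.0,0.006,0.1]]
```

Request:
{"method": "play_rows", "body": {"motion": [[0,0,0.06,0,0,0,0.85],[0,0,0.06,0,0,0,0.85],[0,0,0.06,0,0,0,0.85],[0,0,0.06,0,0,0,0.85]]}}

```text
clock: 1.92
tool_pos: [0.517, 0.1458, 0.1038]
ee_rot: [0.7, 0.714, -0.0, -0.0]
contact_force: [0.0, -0.3, -0.1]
width: 0.0728
gripper_force: 0.0
```

```bash
python3 - <<'E'
from h import *
print(bot.state()['tool_pos'])
rows([(.5175,.136,.029,0,.85,3),(.5175,.136,.029,0,0.1,5)])
E
```

```text
[0.51703425 0.14583437 0.10378162]
[[-0.012,0.0,0.093,0.0,0.0,0.006,0.85],[-0.012,0.0,0.093,0.0,0.0,0.006,0.85],[-0.012,0.0,0.093,0.0,0.0,0.006,0.85],[-0.012,0.0,0.093,0.0,0.0,0.006,0.1],[-0.012,0.0,0.093,0.0,0.0,0.006,0.1],[-0.012,0.0,0.093,0.0,0.0,0.006,0.1],[-0.012,0.0,0.093,0.0,0.0,0.006,0.1],[-0.012,0.0,0.093,0.0,0.0,0.006,0.1]]
```

Request:
{"method": "play_rows", "body": {"motion": [[-0.012,0,0.03,0,0,0.006,0.85],[-0.012,0,0.093,0,0,0.006,0.85],[-0.012,0,0.093,0,0,0.006,0.85],[-0.012,0,0.093,0,0,0.006,0.1],[-0.012,0,0.093,0,0,0.006,0.1],[-0.012,0,0.093,0,0,0.006,0.1],[-0.012,0,0.093,0,0,0.006,0.1],[-0.012,0,0.093,0,0,0.006,0.1]]}}

```text
clock: 2.58
tool_pos: [0.5189, 0.1359, 0.0309]
ee_rot: [0.707, 0.707, 0.001, 0.001]
contact_force: [-2.4, 2.2, 13.6]
width: 0.0425
gripper_force: 62.3
```

```bash
python3 - <<'E'
from h import *
s=bot.state();print(s['tool_pos'],s['width'],s['gripper_force'])
p=s['tool_pos']
rows([(p[0],p[1],.07,0,.1,1),(.49,.1,.11,0,.1,1),(.445,-.3,.11,0,0.1,6)])
E
```

```text
[0.51888085 0.13592425 0.0308586 ] 0.04248022636874851 62.31925964355469
[[0.0,0.0,-0.049,0.001,0.0,0.0,0.1],[-0.045,-0.036,-0.099,0.001,0.0,0.0,0.1],[-0.545,-0.092,-0.099,0.001,0.0,0.0,0.1],[-0.545,-0.092,-0.099,0.001,0.0,0.0,0.1],[-0.545,-0.092,-0.099,0.001,0.0,0.0,0.1],[-0.545,-0.092,-0.099,0.001,0.0,0.0,0.1],[-0.545,-0.092,-0.099,0.001,0.0,0.0,0.1],[-0.545,-0.092,-0.099,0.001,0.0,0.0,0.1]]
```

Request:
{"method": "play_rows", "body": {"motion": [[0,0,-0.045,0,0,0,0.1],[0,0,-0.09,0,0,0,0.1],[-0.02,-0.02,-0.12,0,0,0,0.1],[-0.1,-0.03,-0.13,0,0,0,0.1],[-0.15,-0.04,-0.13,0,0,0,0.1],[-0.2,-0.05,-0.13,0,0,0,0.1],[-0.25,-0.06,-0.13,0,0,0,0.1],[-0.25,-0.06,-0.13,0,0,0,0.1]]}}

```text
clock: 3.25
tool_pos: [0.4691, -0.0679, 0.1343]
ee_rot: [0.707, 0.707, 0.0, 0.001]
contact_force: [1.0, -0.1, -3.7]
width: 0.0424
gripper_force: 63.3
```

```bash
python3 - <<'E'
from h import *
s=bot.state();print(s['tool_pos'],s['width'],s['gripper_force'],s['contact_force'])
rows([(.445,-.3,.12,0,0.1,1)])
E
```

```text
[ 0.4691257  -0.06785014  0.13434269] 0.04238100395950896 63.25124144554138 [ 1.00736502 -0.10280844 -3.67823186]
[[-0.29,-0.03,0.018,0.001,0.0,0.0,0.1]]
```

Request:
{"method": "play_rows", "body": {"motion": [[-0.05,-0.005,0.018,0,0,0,0.1],[-0.1,-0.01,0.018,0,0,0,0.1],[-0.15,-0.015,0.018,0,0,0,0.1],[-0.2,-0.02,0.018,0,0,0,0.1],[-0.25,-0.025,0.018,0,0,0,0.1],[-0.29,-0.03,0.018,0,0,0,0.1],[-0.29,-0.03,0.04,0,0,0,0.1],[-0.29,-0.03,0.06,0,0,0,0.1]]}}

```text
clock: 3.92
tool_pos: [0.4464, -0.2995, 0.0863]
ee_rot: [0.708, 0.706, 0.0, 0.002]
contact_force: [-0.6, 1.3, -3.2]
width: 0.0427
gripper_force: 63.2
```

```bash
python3 - <<'E'
from h import *
s=bot.state();print(s['tool_pos'],s['width'],s['gripper_force'],s['contact_force'])
rows([(.445,-.3,.0355,0,0.1,3),(.445,-.3,.0355,0,0.85,2),(.445,-.3,.07,0,0.85,1),(.445,-.3,.13,0,0.85,1)])
E
```

```text
[ 0.44639404 -0.29946192  0.08625016] 0.042668813322626814 63.204731941223145 [-0.62800291  1.26526064 -3.24061808]
[[-0.001,-0.002,0.063,0.001,0.001,-0.001,0.1],[-0.001,-0.002,0.063,0.001,0.001,-0.001,0.1],[-0.001,-0.002,0.063,0.001,0.001,-0.001,0.1],[-0.001,-0.002,0.063,0.001,0.001,-0.001,0.85],[-0.001,-0.002,0.063,0.001,0.001,-0.001,0.85],[-0.001,-0.002,0.02,0.001,0.001,-0.001,0.85],[-0.001,-0.002,-0.055,0.001,0.001,-0.001,0.85]]
```

Request:
{"method": "play_rows", "body": {"motion": [[0,0,0.04,0,0,0,0.1],[0,0,0.061,0,0,0,0.1],[0,0,0.061,0,0,0,0.1],[0,0,0.061,0,0,0,0.1]]}}

```text
clock: 4.25
tool_pos: [0.4457, -0.2964, 0.0365]
ee_rot: [0.707, 0.707, -0.0, -0.0]
contact_force: [0.5, 0.2, -3.1]
width: 0.0426
gripper_force: 67.9
```

Request:
{"method": "play_rows", "body": {"motion": [[0,0,0,0,0,0,0.85],[0,0,0,0,0,0,0.85],[0,0,0,0,0,0,0.85],[0,0,-0.04,0,0,0,0.85],[0,0,-0.09,0,0,0,0.85],[0,0,-0.13,0,0,0,0.85],[0.05,0,-0.13,0,0,0,0.85],[0.05,0,-0.13,0,0,0,0.85]]}}

```text
clock: 4.92
tool_pos: [0.4459, -0.2535, 0.1428]
ee_rot: [0.707, 0.707, 0.001, 0.001]
contact_force: [-0.1, -0.1, -0.8]
width: 0.0723
gripper_force: 0.0
```

```bash
python3 - <<'E'
from h import *
s=bot.state();print(s['tool_pos'],s['width'],s['gripper_force'],s['contact_force'])
snap("side","s1.png",None,1.2)
rows([(.5365,.042,.14,0,0.85,2)])
E
```

```text
[ 0.44591573 -0.25353942  0.1427559 ] 0.07225573343982945 0.0 [-0.11075549 -0.14592763 -0.8378899 ]
[[0.371,0.114,0.002,0.001,0.0,0.001,0.85],[0.371,0.114,0.002,0.001,0.0,0.001,0.85]]
```

View pics/s1.png

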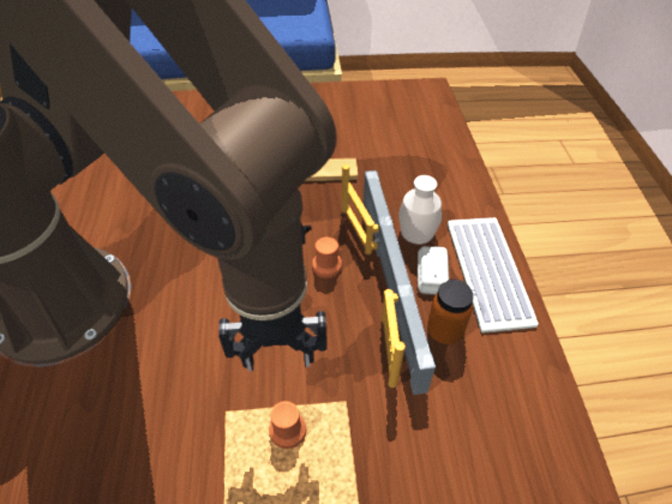

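Holder A stands upright on the mat at (286,425). B is undisturbed at (326,258).

Request:
{"method": "play_rows", "body": {"motion": [[0.05,0.015,0,0,0,0,0.85],[0.1,0.03,0,0,0,0,0.85],[0.15,0.045,0,0,0,0,0.85],[0.2,0.06,0,0,0,0,0.85],[0.25,0.075,0,0,0,0,0.85],[0.3,0.09,0,0,0,0,0.85],[0.34,0.105,0,0,0,0,0.85],[0.371,0.114,0,0,0,0,0.85]]}}

```text
clock: 5.63
tool_pos: [0.5383, 0.0429, 0.1406]
ee_rot: [0.707, 0.708, 0.001, 0.0]
contact_force: [0.7, -0.6, -0.8]
width: 0.0726
gripper_force: 0.0
```

Request:
{"method": "play_rows", "body": {"motion": [[0,0,0,0,0,0,0.85],[0,0,0.02,0,0,0,0.85],[0,0,0.04,0,0,0,0.85],[0,0,0.04,0,0,0,0.85]]}}

```text
clock: 5.97
tool_pos: [0.5357, 0.0399, 0.1063]
ee_rot: [0.707, 0.707, -0.001, -0.001]
contact_force: [-0.9, 0.4, 0.1]
width: 0.0724
gripper_force: 0.0
```

```bash
python3 - <<'E'
from h import *
s=bot.state();print(s['tool_pos'])
rows([(.5365,.042,.033,0,0.85,1)])
E
```

```text
[0.53572992 0.0398902  0.10627438]
[[0.003,0.001,0.092,-0.001,0.0,0.0,0.85]]
```

Request:
{"method": "play_rows", "body": {"motion": [[0.003,0.001,0.05,0,0,0,0.85],[0.003,0.001,0.092,0,0,0,0.85],[0.003,0.001,0.092,0,0,0,0.85],[0.003,0.001,0.092,0,0,0,0.1],[0.003,0.001,0.092,0,0,0,0.1],[0.003,0.001,0.092,0,0,0,0.1],[0.003,0.001,0.092,0,0,0,0.1],[0.003,0.001,0.092,0,0,0,0.1]]}}

```text
clock: 6.63
tool_pos: [0.5389, 0.0424, 0.0368]
ee_rot: [0.707, 0.707, 0.001, 0.001]
contact_force: [-2.6, -1.8, 11.2]
width: 0.0422
gripper_force: 61.8
```

Request:
{"method": "play_rows", "body": {"motion": [[0,0,-0.045,0,0,0,0.1],[0,0,-0.09,0,0,0,0.1],[-0.02,0,-0.13,0,0,0,0.1],[-0.06,-0.01,-0.14,0,0,0,0.1],[-0.1,-0.03,-0.14,0,0,0,0.1],[-0.15,-0.05,-0.14,0,0,0,0.1],[-0.2,-0.06,-0.14,0,0,0,0.1],[-0.2,-0.06,-0.14,0,0,0,0.1]]}}

```text
clock: 7.3
tool_pos: [0.4889, -0.1231, 0.1485]
ee_rot: [0.708, 0.706, 0.0, 0.002]
contact_force: [0.1, -0.3, -2.3]
width: 0.0426
gripper_force: 62.0
```

```bash
python3 - <<'E'
from h import *
s=bot.state();print(s['tool_pos'],s['width'],s['gripper_force'])
rows([(.445,-.395,.14,0,0.1,1)])
E
```

```text
[ 0.48890494 -0.12310363  0.14850906] 0.04258930161363798 61.95058465003967
[[-0.34,-0.054,0.011,0.001,0.001,-0.001,0.1]]
```

Request:
{"method": "play_rows", "body": {"motion": [[-0.05,-0.01,0,0,0,0,0.1],[-0.1,-0.02,0,0,0,0,0.1],[-0.15,-0.03,0,0,0,0,0.1],[-0.2,-0.035,0,0,0,0,0.1],[-0.25,-0.04,0,0,0,0,0.1],[-0.3,-0.05,0,0,0,0,0.1],[-0.34,-0.054,0,0,0,0,0.1],[-0.34,-0.054,0,0,0,0,0.1]]}}

```text
clock: 7.97
tool_pos: [0.4465, -0.3959, 0.1486]
ee_rot: [0.708, 0.706, -0.0, 0.003]
contact_force: [0.3, 0.8, -0.7]
width: 0.0427
gripper_force: 61.9
```

Request:
{"method": "play_rows", "body": {"motion": [[0,0,0.03,0,0,0,0.1],[0,0,0.07,0,0,0,0.1],[0,0,0.1,0,0,0,0.1],[0,0,0.1,0,0,0,0.1],[0,0,0.1,0,0,0,0.1]]}}

```text
clock: 8.38
tool_pos: [0.4464, -0.3892, 0.0671]
ee_rot: [0.707, 0.707, 0.0, -0.0]
contact_force: [0.8, -0.1, -0.2]
width: 0.0425
gripper_force: 61.9
```

```bash
python3 - <<'E'
from h import *
s=bot.state();print(s['tool_pos'],s['width'],s['gripper_force'])
rows([(.445,-.395,.0415,0,0.1,1)])
E
```

```text
[ 0.44639604 -0.38915396  0.06711019] 0.04253159395778463 61.94978713989258
[[-0.007,-0.002,0.032,0.0,0.0,0.0,0.1]]
```

Request:
{"method": "play_rows", "body": {"motion": [[-0.007,-0.002,0.02,0,0,0,0.1],[-0.007,-0.002,0.032,0,0,0,0.1],[-0.007,-0.002,0.032,0,0,0,0.1],[-0.007,-0.002,0.032,0,0,0,0.1]]}}

```text
clock: 8.72
tool_pos: [0.4452, -0.395, 0.0419]
ee_rot: [0.707, 0.707, 0.0, 0.0]
contact_force: [0.0, 0.3, -0.9]
width: 0.0424
gripper_force: 61.9
```

Request:
{"method": "play_rows", "body": {"motion": [[0,0,0,0,0,0,0.85],[0,0,0,0,0,0,0.85],[0,0,0,0,0,0,0.85],[0,0,-0.04,0,0,0,0.85],[0,0,-0.09,0,0,0,0.85],[0,0,-0.14,0,0,0,0.7],[0,0.05,-0.19,0,0,0,0.7],[0,0.05,-0.19,0,0,0,0.7]]}}

```text
clock: 9.38
tool_pos: [0.4886, -0.3966, 0.1989]
ee_rot: [0.707, 0.707, 0.0, 0.004]
contact_force: [1.0, -0.3, 0.0]
width: 0.06
gripper_force: 0.0
```

```bash
python3 - <<'E'
from h import *
s=bot.state();print(s['tool_pos'],s['width'])
rows([(.625,-.227,.18,-np.pi/4,0.5,1)])
snap("top","t2.png",None,1.42)
E
```

```text
[ 0.48856472 -0.39660343  0.19894214] 0.05999813477427913
[[0.212,0.17,0.024,0.003,0.001,0.25,0.5]]
```

View pics/t2.png

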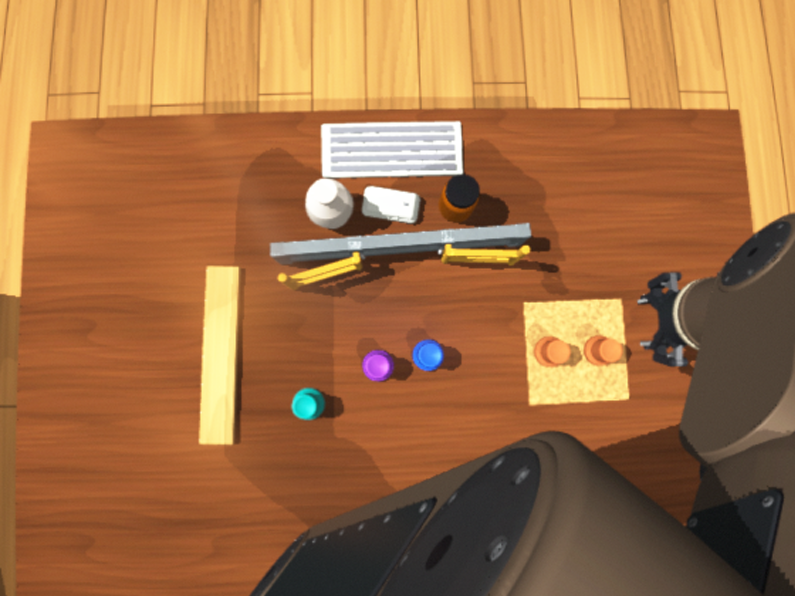

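Both holders stand on the mat at (552,352) and (606,352), with the gates unmoved and the board undisturbed. Right gate next.

Request:
{"method": "play_rows", "body": {"motion": [[0.212,0.17,0.024,0,0,0.235,0.5],[0.212,0.17,0.024,0,0,0.235,0.5],[0.212,0.17,0.024,0,0,0.235,0.5],[0.212,0.17,0.024,0,0,0.235,0.5],[0.212,0.17,0.024,0,0,0.235,0.5],[0.212,0.17,0.024,0,0,0.235,0.5],[0.212,0.17,0.024,0,0,0.235,0.5],[0.212,0.17,0.024,0,0,0.235,0.5]]}}

```text
clock: 10.1
tool_pos: [0.6213, -0.2237, 0.1732]
ee_rot: [0.915, 0.405, -0.0, -0.0]
contact_force: [-0.6, -0.5, -0.2]
width: 0.0428
gripper_force: 0.0
```

Request:
{"method": "play_rows", "body": {"motion": [[0,0,0,0,0,0,0.5],[0,0,0,0,0,0,0.5],[0,0,0,0,0,0,0.5]]}}

```text
clock: 10.35
tool_pos: [0.6204, -0.2262, 0.1738]
ee_rot: [0.915, 0.404, -0.0, 0.0]
contact_force: [0.4, 0.6, 0.8]
width: 0.0429
gripper_force: 0.0
```

```bash
python3 - <<'E'
from h import *
s=bot.state();print(s['tool_pos'],s['width'],s['joint_pos'])
rows([(.625,-.227,.1,-.735,0.5,1)])
E
```

```text
[ 0.6203842  -0.22624135  0.17381634] 0.04294557745679552 [-3.95531478e-01  5.51419710e-01  1.62637469e+00 -1.32564188e-04
  9.63820788e-01  3.42654773e-01]
[[0.003,0.005,0.092,0.0,0.0,-0.001,0.5]]
```

Request:
{"method": "play_rows", "body": {"motion": [[0.003,0.005,0.03,0,0,0,0.5],[0.003,0.005,0.06,0,0,0,0.5],[0.003,0.005,0.092,0,0,0,0.5],[0.003,0.005,0.092,0,0,0,0.5],[0.003,0.005,0.092,0,0,0,0],[0.003,0.005,0.092,0,0,0,0],[0.003,0.005,0.092,0,0,0,0],[0.003,0.005,0.092,0,0,0,0]]}}

```text
clock: 11.02
tool_pos: [0.6263, -0.2271, 0.1018]
ee_rot: [0.915, 0.404, 0.001, 0.001]
contact_force: [-1.2, -5.1, 4.2]
width: 0.0142
gripper_force: 59.3
```

```bash
python3 - <<'E'
from h import *
s=bot.state();print(s['tool_pos'],s['width'],s['gripper_force'],s['contact_force'])
o=np.array([.65685,-.01143,0]);yaw=.05025
Rz=Ro.from_euler('z',yaw).as_matrix()
h=o+Rz@[-.03,-.085,0]; q=Rz.T@(s['tool_pos']-h); a0=np.arctan2(-q[0],-q[1]); print(a0,np.hypot(*q[:2]))
W=[]
for a in np.r_[np.arange(1,9)/8]*(1.6-a0)+a0:
    x=h+Rz@[-.13*np.sin(a),-.13*np.cos(a),0]; W.append((x[0],x[1],s['tool_pos'][2],-.735,0,1))
rows(W)
E
```

```text
[ 0.62629498 -0.2271153   0.10180384] 0.014247656075852896 59.30538475513458 [-1.16204865 -5.09163381  4.20678727]
0.08784150992652554 0.12937713075374146
[[-0.018,-0.025,0.0,0.001,0.0,-0.001,0],[-0.03,-0.053,0.0,0.001,0.0,-0.001,0],[-0.037,-0.083,0.0,0.001,0.0,-0.001,0],[-0.039,-0.113,0.0,0.001,0.0,-0.001,0],[-0.034,-0.144,0.0,0.001,0.0,-0.001,0],[-0.024,-0.173,0.0,0.001,0.0,-0.001,0],[-0.008,-0.199,0.0,0.001,0.0,-0.001,0],[0.012,-0.222,-0.001,0.001,0.0,-0.001,0]]
```

Request:
{"method": "play_rows", "body": {"motion": [[-0.018,-0.025,0,0,0,0,0],[-0.03,-0.053,0,0,0,0,0],[-0.037,-0.083,0,0,0,0,0],[-0.039,-0.113,0,0,0,0,0],[-0.034,-0.144,0,0,0,0,0],[-0.024,-0.173,0,0,0,0,0],[-0.008,-0.199,0,0,0,0,0],[0.01,-0.22,0,0,0,0,0]]}}

```text
clock: 11.68
tool_pos: [0.5017, -0.1026, 0.1018]
ee_rot: [0.915, 0.404, 0.002, 0.002]
contact_force: [58.2, -136.6, -31.7]
width: 0.0142
gripper_force: 72.2
```

Request:
{"method": "play_rows", "body": {"motion": [[0,0,0,0,0,0,0],[0,0,0,0,0,0,0]]}}

```text
clock: 11.85
tool_pos: [0.5043, -0.1024, 0.1023]
ee_rot: [0.914, 0.405, 0.003, 0.003]
contact_force: [8.3, -0.5, 7.7]
width: 0.0139
gripper_force: 64.0
```

```bash
python3 - <<'E'
from h import *
s=bot.state();print(s['tool_pos'],s['width'],s['gripper_force'],s['contact_force'])
o=np.array([.65685,-.01143,0]);yaw=.05025
Rz=Ro.from_euler('z',yaw).as_matrix()
h=o+Rz@[-.03,-.085,0]; q=Rz.T@(s['tool_pos']-h); a0=np.arctan2(-q[0],-q[1]); print(a0,np.hypot(*q[:2]))
x=h+Rz@[-.13,.003,0]; rows([(x[0],x[1],.102,-.735,0,1)])
E
```

```text
[ 0.50434799 -0.10238289  0.10233736] 0.01385838746782594 63.950103521347046 [ 8.34466126 -0.52847211  7.73553173]
1.5851549344282514 0.12689104821951866
[[-0.002,-0.004,0.0,0.002,-0.001,-0.001,0]]
```

The force read 137 N for a moment when the gate hit its stop. That is above the 120 N wrist limit, so this run may already count as failed. I can't undo it, so I'll continue and move the left gate into its stop much more slowly.

Request:
{"method": "play_rows", "body": {"motion": [[0,0,0,0,0,0,0.4],[0,0,0,0,0,0,0.4],[0,0,0,0,0,0,0.4],[0,0,-0.04,0,0,0,0.4],[0,0,-0.08,0,0,0,0.5],[0,0,-0.1,0,0,0,0.5],[0,0,-0.1,0,0,0,0.5]]}}

```text
clock: 12.43
tool_pos: [0.5025, -0.1024, 0.1836]
ee_rot: [0.915, 0.404, 0.002, 0.002]
contact_force: [1.8, -0.6, 1.3]
width: 0.0427
gripper_force: 0.0
```

```bash
python3 - <<'E'
from h import *
s=bot.state();print(s['tool_pos'],s['width'])
rows([(.5875,.197,.18,.835,0.5,1)])
E
```

```text
[ 0.50247276 -0.10240163  0.18357309] 0.04265194066660557
[[0.348,-0.173,0.005,0.002,0.001,-0.501,0.5]]
```

Request:
{"method": "play_rows", "body": {"motion": [[0.04,-0.02,0,0,0,-0.04,0.5],[0.08,-0.04,0,0,0,-0.08,0.5],[0.12,-0.06,0,0,0,-0.12,0.5],[0.16,-0.08,0,0,0,-0.16,0.5],[0.2,-0.1,0,0,0,-0.2,0.5],[0.25,-0.13,0,0,0,-0.24,0.5],[0.3,-0.15,0,0,0,-0.27,0.5],[0.3,-0.15,0,0,0,-0.27,0.5]]}}

```text
clock: 13.1
tool_pos: [0.5748, 0.1617, 0.1796]
ee_rot: [0.664, 0.748, 0.001, -0.0]
contact_force: [-1.5, 0.2, 0.1]
width: 0.0428
gripper_force: 0.0
```

```bash
python3 - <<'E'
from h import *
s=bot.state();print(s['tool_pos'],s['width'])
rows([(.5875,.197,.17,.835,0.5,1)])
E
```

```text
[0.57482396 0.1617154  0.1796223 ] 0.04283941036270789
[[0.042,0.021,0.012,0.001,0.0,-0.228,0.5]]
```

Request:
{"method": "play_rows", "body": {"motion": [[0.02,0.01,0.01,0,0,-0.04,0.5],[0.042,0.021,0.012,0,0,-0.08,0.5],[0.042,0.021,0.012,0,0,-0.12,0.5],[0.042,0.021,0.012,0,0,-0.16,0.5],[0.042,0.021,0.012,0,0,-0.2,0.5],[0.042,0.021,0.012,0,0,-0.228,0.5],[0.042,0.021,0.012,0,0,-0.228,0.5],[0.042,0.021,0.012,0,0,-0.228,0.5]]}}

```text
clock: 13.77
tool_pos: [0.5862, 0.1914, 0.17]
ee_rot: [0.365, 0.931, -0.0, -0.0]
contact_force: [-0.1, -0.1, -0.1]
width: 0.0423
gripper_force: 0.0
```

```bash
python3 - <<'E'
from h import *
s=bot.state();print(s['tool_pos'],s['width'])
rows([(.5875,.197,.102,.835,0.5,1)])
snap("top","t3.png",(180,145,385,305),3.9)
E
```

```text
[0.5862147  0.19139159 0.16997331] 0.04231990044483888
[[0.004,0.006,0.085,0.0,0.0,-0.004,0.5]]
```

View pics/t3.png

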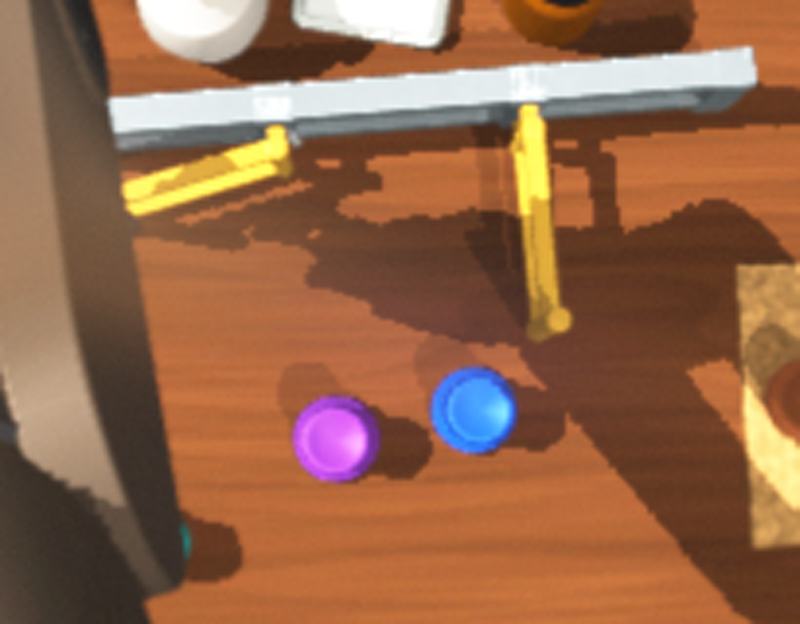

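Right gate is out, its end at crop (560,318). Left gate now.

Request:
{"method": "play_rows", "body": {"motion": [[0.004,0.006,0.03,0,0,0,0.5],[0.004,0.006,0.06,0,0,0,0.5],[0.004,0.006,0.085,0,0,0,0.5],[0.004,0.006,0.085,0,0,0,0.5],[0.004,0.006,0.085,0,0,0,0],[0.004,0.006,0.085,0,0,0,0],[0.004,0.006,0.085,0,0,0,0],[0.004,0.006,0.085,0,0,0,0]]}}

```text
clock: 14.48
tool_pos: [0.5883, 0.1974, 0.1038]
ee_rot: [0.364, 0.931, 0.001, 0.001]
contact_force: [-0.5, -0.8, 3.1]
width: 0.0141
gripper_force: 59.0
```

```bash
python3 - <<'E'
from h import *
o=np.array([.65685,-.01143,0]);yaw=.05025
Rz=Ro.from_euler('z',yaw).as_matrix()
for nm,l,sg in(("R",C(560,318,.13),-1),):
    h=o+Rz@[-.03,sg*.085,.09]; q=Rz.T@(l-h); print(nm,l,"angle",np.arctan2(-q[0],sg*q[1]))
s=bot.state();print(s['tool_pos'],s['width'],s['gripper_force'],s['contact_force'])
h=o+Rz@[-.03,.085,0]; q=Rz.T@(s['tool_pos']-h); a0=np.arctan2(-q[0],q[1]); r=np.hypot(*q[:2]); print(a0,r)
W=[]
for a in np.r_[np.arange(1,9)/8]*(1.42-a0)+a0:
    x=h+Rz@[-r*np.sin(a),r*np.cos(a),0]; W.append((x[0],x[1],s['tool_pos'][2],.835,0,1))
rows(W)
E
```

```text
R [ 0.503069   -0.10603965  0.13      ] angle 1.5570368565567163
[0.58825601 0.19738069 0.10381955] 0.014113684896231748 58.98220181465149 [-0.54667125 -0.84521508  3.08881488]
0.21715656227212365 0.13004678919157708
[[0.011,-0.022,0.0,0.001,0.0,-0.003,0],[0.019,-0.045,0.0,0.001,0.0,-0.003,0],[0.024,-0.069,0.0,0.001,0.0,-0.003,0],[0.025,-0.093,0.0,0.001,0.0,-0.003,0],[0.022,-0.117,0.0,0.001,0.0,-0.003,0],[0.015,-0.141,0.0,0.001,0.0,-0.003,0],[0.005,-0.163,0.0,0.001,0.0,-0.003,0],[-0.008,-0.184,0.0,0.001,0.0,-0.003,0]]
```

Request:
{"method": "play_rows", "body": {"motion": [[0.006,-0.011,0,0,0,0,0],[0.011,-0.022,0,0,0,0,0],[0.019,-0.045,0,0,0,0,0],[0.024,-0.069,0,0,0,0,0],[0.025,-0.093,0,0,0,0,0],[0.022,-0.117,0,0,0,0,0],[0.019,-0.129,0,0,0,0,0],[0.015,-0.141,0,0,0,0,0]]}}

```text
clock: 15.15
tool_pos: [0.5016, 0.1224, 0.1036]
ee_rot: [0.364, 0.931, 0.001, 0.0]
contact_force: [-3.2, 4.4, 8.2]
width: 0.0139
gripper_force: 61.1
```

```bash
cat > g.py <<'E'
from h import *
import sys
o=np.array([.65685,-.01143,0]);yaw=.05025
Rz=Ro.from_euler('z',yaw).as_matrix()
s=bot.state();print(s['tool_pos'],s['width'],s['gripper_force'],s['contact_force'])
h=o+Rz@[-.03,.085,0]; q=Rz.T@(s['tool_pos']-h); a0=np.arctan2(-q[0],q[1]); r=np.hypot(*q[:2]); print(a0,r)
r=.13;W=[]
for a in np.r_[np.arange(1,9)/8]*(float(sys.argv[1])-a0)+a0:
    x=h+Rz@[-r*np.sin(a),r*np.cos(a),0]; W.append((x[0],x[1],s['tool_pos'][2],.835,0,1))
rows(W)
E
python3 g.py 1.53
```

```text
[0.50157697 0.12241486 0.10357653] 0.013917375393784223 61.06903553009033 [-3.1726733   4.39181757  8.2016436 ]
1.1255786104957748 0.13113787954473144
[[-0.004,-0.007,0.0,0.0,0.0,-0.003,0],[-0.008,-0.015,0.0,0.0,0.0,-0.003,0],[-0.012,-0.022,0.0,0.0,0.0,-0.003,0],[-0.016,-0.029,0.0,0.0,0.0,-0.003,0],[-0.02,-0.036,0.0,0.0,0.0,-0.003,0],[-0.025,-0.043,0.0,0.0,0.0,-0.003,0],[-0.03,-0.049,0.0,0.0,0.0,-0.003,0],[-0.036,-0.055,0.0,0.0,0.0,-0.003,0]]
```

Request:
{"method": "play_rows", "body": {"motion": [[-0.004,-0.007,0,0,0,0,0],[-0.008,-0.015,0,0,0,0,0],[-0.012,-0.022,0,0,0,0,0],[-0.016,-0.029,0,0,0,0,0],[-0.02,-0.036,0,0,0,0,0],[-0.025,-0.043,0,0,0,0,0],[-0.03,-0.049,0,0,0,0,0],[-0.034,-0.053,0,0,0,0,0]]}}

```text
clock: 15.82
tool_pos: [0.494, 0.0724, 0.1035]
ee_rot: [0.364, 0.931, 0.0, 0.001]
contact_force: [-0.6, -1.0, 8.3]
width: 0.0142
gripper_force: 61.0
```

```bash
python3 g.py 1.575
```

```text
[0.49402919 0.07243079 0.10354388] 0.014166315658573667 61.04244947433472 [-0.60985191 -0.97604158  8.33729926]
1.5168528341739238 0.1285901067478221
[[0.0,-0.002,0.0,0.0,0.0,-0.003,0],[0.0,-0.003,0.0,0.0,0.0,-0.003,0],[-0.001,-0.004,0.0,0.0,0.0,-0.003,0],[-0.002,-0.005,0.0,0.0,0.0,-0.003,0],[-0.003,-0.005,0.0,0.0,0.0,-0.003,0],[-0.004,-0.006,0.0,0.0,0.0,-0.003,0],[-0.004,-0.007,0.0,0.0,0.0,-0.003,0],[-0.005,-0.008,0.0,0.0,0.0,-0.003,0]]
```

Request:
{"method": "play_rows", "body": {"motion": [[0,-0.001,0,0,0,0,0],[-0.001,-0.002,0,0,0,0,0],[-0.002,-0.003,0,0,0,0,0],[-0.002,-0.004,0,0,0,0,0],[-0.003,-0.005,0,0,0,0,0],[-0.004,-0.006,0,0,0,0,0],[-0.004,-0.006,0,0,0,0,0]]}}

```text
clock: 16.4
tool_pos: [0.494, 0.0672, 0.1035]
ee_rot: [0.364, 0.932, 0.001, 0.002]
contact_force: [3.4, -1.5, 6.9]
width: 0.0141
gripper_force: 60.9
```

```bash
python3 g.py 1.575
```

```text
[0.49404912 0.06719905 0.10354108] 0.014070723356234017 60.90520262718201 [ 3.42860554 -1.5455329   6.94014234]
1.5575273270566414 0.12865726461201935
[[0.001,-0.001,0.0,0.001,0.001,-0.003,0],[0.001,-0.002,0.0,0.001,0.001,-0.003,0],[0.0,-0.002,0.0,0.001,0.001,-0.003,0],[0.0,-0.002,0.0,0.001,0.001,-0.003,0],[0.0,-0.002,0.0,0.001,0.001,-0.003,0],[0.0,-0.003,0.0,0.001,0.001,-0.003,0],[-0.001,-0.003,0.0,0.001,0.001,-0.003,0],[-0.001,-0.003,0.0,0.001,0.001,-0.003,0]]
```

Request:
{"method": "play_rows", "body": {"motion": [[0,-0.001,0,0,0,0,0],[0,-0.002,0,0,0,0,0],[0,-0.002,0,0,0,0,0],[0,-0.002,0,0,0,0,0.4],[0,-0.002,0,0,0,0,0.4],[0,-0.002,0,0,0,0,0.4],[0,-0.002,-0.04,0,0,0,0.4],[0,-0.002,-0.08,0,0,0,0.5]]}}

```text
clock: 17.07
tool_pos: [0.4896, 0.0659, 0.1659]
ee_rot: [0.364, 0.931, -0.001, -0.002]
contact_force: [0.8, -0.0, 0.5]
width: 0.042
gripper_force: 0.0
```

```bash
python3 - <<'E'
from h import *
s=bot.state();print(s['tool_pos'],s['width'],s['contact_force'])
rows([(.46,.337,.2,np.pi/2-.027,1,1)])
snap("top","t4.png",None,1.42)
E
```

```text
[0.48960648 0.06587837 0.16592069] 0.04202361149524349 [ 0.75965755 -0.03750752  0.49719947]
[[0.257,0.224,-0.043,-0.001,-0.001,-0.228,1]]
```

View pics/t4.png

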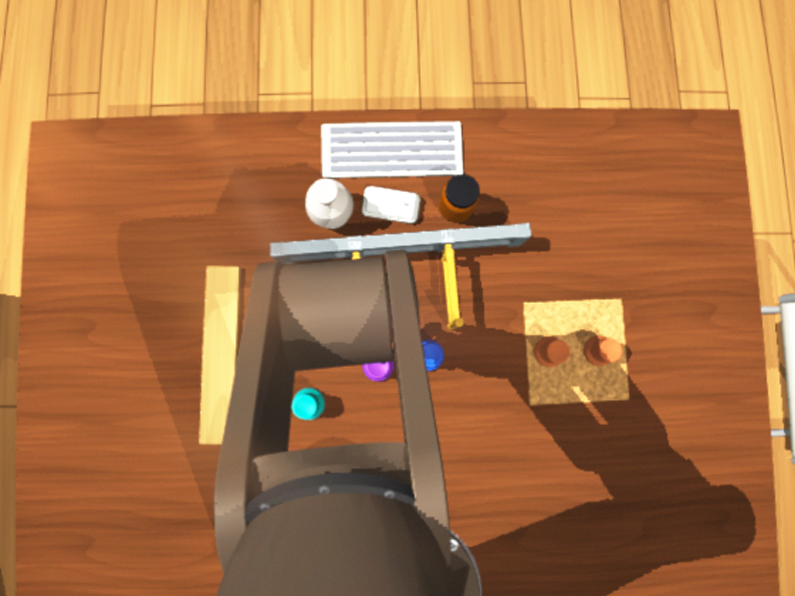

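The board is unmoved, with corners at (207,266) and (237,444). I'll go over it.

Request:
{"method": "play_rows", "body": {"motion": [[0.02,0.02,-0.04,0,0,-0.03,1],[0.06,0.05,-0.043,0,0,-0.07,1],[0.1,0.08,-0.043,0,0,-0.11,1],[0.14,0.12,-0.043,0,0,-0.15,1],[0.18,0.16,-0.043,0,0,-0.19,1],[0.22,0.19,-0.043,0,0,-0.228,1],[0.257,0.224,-0.043,0,0,-0.228,1],[0.257,0.224,-0.043,0,0,-0.228,1]]}}

```text
clock: 17.78
tool_pos: [0.4608, 0.3429, 0.201]
ee_rot: [0.012, 1.0, 0.001, 0.0]
contact_force: [-1.2, -1.1, -1.5]
width: 0.0855
gripper_force: 0.0
```

```bash
python3 - <<'E'
from h import *
s=bot.state();print(s['tool_pos'],s['width'],s['contact_force'])
rows([(.461,.337,.1,np.pi/2-.027,1,1)])
snap("top","t5.png",(110,160,330,325),3.6)
E
```

```text
[0.46076927 0.3428893  0.20099067] 0.08549260801421608 [-1.15000522 -1.09918831 -1.46716316]
[[0.0,-0.008,0.126,0.001,0.0,0.001,1]]
```

View pics/t5.png

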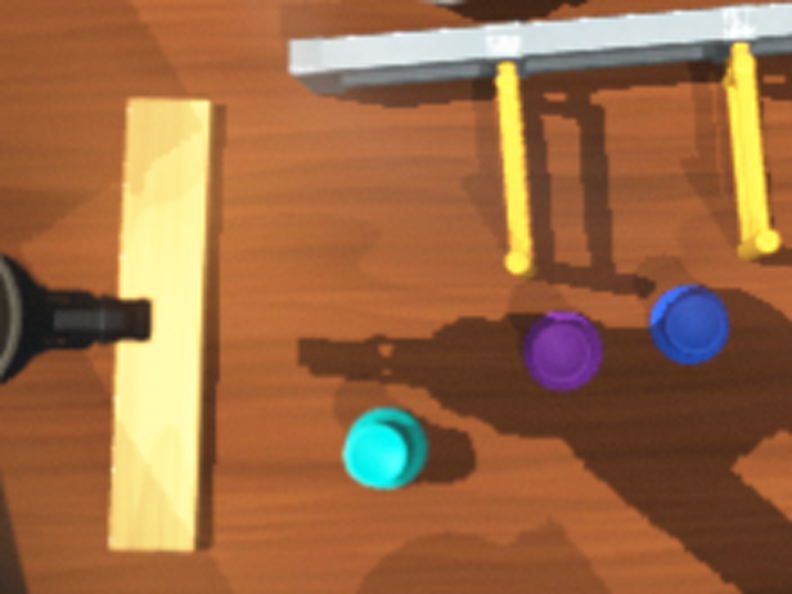

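Left gate is out too, its end at crop (518,262). Board corners at (127,100), (211,101), (198,551) and (109,549).

```bash
python3 - <<'E'
from h import *
D=lambda x,y,z:at("top",(110+x/3.6,160+y/3.6),z)
c=[D(*q,.014) for q in((127,100),(211,101),(198,551),(109,549))]
ctr=sum(c)/4; d=(c[0]+c[1]-c[2]-c[3])/2; psi=np.arctan2(d[1],d[0])
print(ctr,np.hypot(*d[:2]),psi)
o=np.array([.65685,-.01143,0]);Rz=Ro.from_euler('z',.05025).as_matrix()
for sg,l in((1,D(518,262,.13)),(-1,D(767,241,.13))):
    q=Rz.T@(l-o)-[-.03,sg*.085,0]; print(l,np.arctan2(-q[0],sg*q[1]))
s=bot.state();print(s['tool_pos'])
rows([(ctr[0],ctr[1],.06,np.pi/2+psi,1,1),(ctr[0],ctr[1],.006,np.pi/2+psi,1,1)])
E
```

```text
[0.45986075 0.33979418 0.014     ] 0.33759397892548215 -0.03407800307093315
[0.49274884 0.06400985 0.13      ] 1.581654568655588
[ 0.50211599 -0.10469045  0.13      ] 1.5679282984149006
[0.46079977 0.34081864 0.20071903]
[[0.001,-0.001,0.176,0.0,0.0,0.003,1],[0.001,-0.001,0.243,0.0,0.0,0.003,1]]
```

Request:
{"method": "play_rows", "body": {"motion": [[0.001,-0.001,0.05,0,0,0.003,1],[0.001,-0.001,0.1,0,0,0.003,1],[0.001,-0.001,0.15,0,0,0.003,1],[0.001,-0.001,0.2,0,0,0.003,1],[0.001,-0.001,0.225,0,0,0.003,1],[0.001,-0.001,0.24,0,0,0.003,1],[0.001,-0.001,0.244,0,0,0.003,1],[0.001,-0.001,0.244,0,0,0.003,1]]}}

```text
clock: 18.5
tool_pos: [0.4609, 0.3358, 0.0057]
ee_rot: [0.019, 1.0, -0.0, -0.0]
contact_force: [-0.0, -0.2, 0.1]
width: 0.0853
gripper_force: 0.0
```

Request:
{"method": "play_rows", "body": {"motion": [[0,0,0.002,0,0,0,1],[0,0,0.004,0,0,0,1],[0,0,0.006,0,0,0,1],[0,0,0.008,0,0,0,1],[0,0,0.008,0,0,0,1]]}}

```text
clock: 18.92
tool_pos: [0.4611, 0.3365, -0.0004]
ee_rot: [0.019, 1.0, 0.0, 0.0]
contact_force: [-0.2, 0.3, -0.4]
width: 0.0851
gripper_force: 0.0
```

```bash
python3 - <<'E'
from h import *
snap("side","s2.png",(130,100,330,250),4)
E
```

```text
(no output)
```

View pics/s2.png

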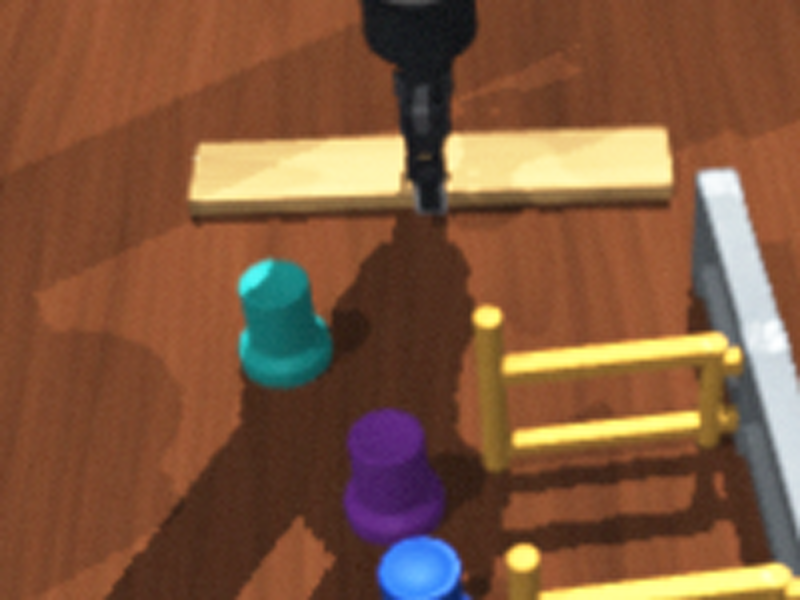

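The near finger stands beside the board edge at crop (430,205). Close.

Request:
{"method": "play_rows", "body": {"motion": [[0,0,0,0,0,0,0.5],[0,0,0,0,0,0,0.5],[0,0,0,0,0,0,0.3],[0,0,0,0,0,0,0.3],[0,0,0,0,0,0,0.3]]}}

```text
clock: 19.38
tool_pos: [0.4613, 0.3367, 0.0]
ee_rot: [0.019, 1.0, 0.0, 0.0]
contact_force: [-1.3, 0.6, 13.5]
width: 0.0624
gripper_force: 62.8
```

Request:
{"method": "play_rows", "body": {"motion": [[0,0,-0.01,0,0,0,0.3],[0,0,-0.03,0,0,0,0.3],[0,0,-0.05,0,0,0,0.3],[0,0,-0.05,0,0,0,0.3]]}}

```text
clock: 19.72
tool_pos: [0.462, 0.337, 0.0418]
ee_rot: [0.019, 1.0, 0.001, 0.001]
contact_force: [1.6, 0.6, -2.7]
width: 0.062
gripper_force: 67.9
```

```bash
python3 - <<'E'
from h import *
s=bot.state();print(s['tool_pos'],s['width'],s['gripper_force'],s['contact_force'],s['moment'])
snap("side","s3.png",(130,80,330,230),3)
E
```

```text
[0.46195239 0.3369831  0.04175213] 0.061967830498243226 67.92608141899109 [ 1.62646639  0.57194235 -2.67482024] [ 0.0452523  -0.0581537  -0.04261697]
```

View pics/s3.png

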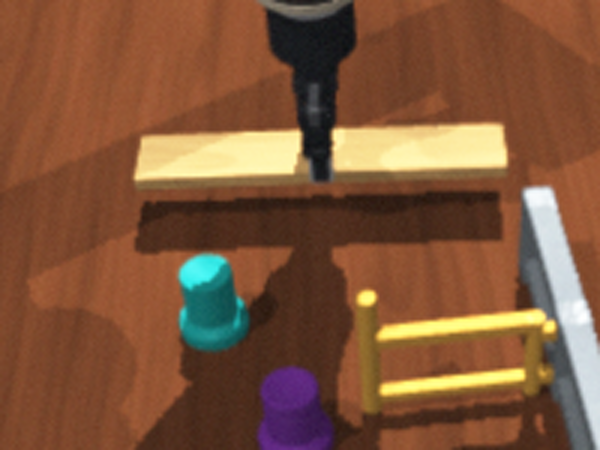

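Board is lifted level. Raise it, then swing.

Request:
{"method": "play_rows", "body": {"motion": [[0,0,-0.03,0,0,0,0.3],[0,0,-0.07,0,0,0,0.3],[0,0,-0.11,0,0,0,0.3],[0,0,-0.15,0,0,0,0.3],[0,0,-0.19,0,0,0,0.3],[0,0,-0.21,0,0,0,0.3],[0,0,-0.21,0,0,0,0.3]]}}

```text
clock: 20.35
tool_pos: [0.4624, 0.3373, 0.2103]
ee_rot: [0.019, 1.0, 0.001, 0.002]
contact_force: [0.5, 1.3, -2.8]
width: 0.062
gripper_force: 68.0
```

```bash
python3 - <<'E'
from h import *
s=bot.state();print(s['tool_pos'],s['width'],s['gripper_force'],s['contact_force'])
rows([(.572,-.0157,.19,.0503,.3,1)])
E
```

```text
[0.46236305 0.3372566  0.21028254] 0.061956041939199326 67.9594337940216 [ 0.5017179   1.30269755 -2.77788997]
[[-0.153,-0.436,0.025,0.002,0.0,0.472,0.3]]
```

Request:
{"method": "play_rows", "body": {"motion": [[-0.005,-0.015,0,0,0,0.015,0.3],[-0.015,-0.04,0,0,0,0.045,0.3],[-0.025,-0.07,0,0,0,0.075,0.3],[-0.04,-0.11,0,0,0,0.11,0.3],[-0.05,-0.145,0,0,0,0.145,0.3],[-0.06,-0.175,0,0,0,0.18,0.3],[-0.07,-0.2,0,0,0,0.21,0.3],[-0.075,-0.21,0,0,0,0.225,0.3]]}}

```text
clock: 21.02
tool_pos: [0.5142, 0.1634, 0.2053]
ee_rot: [0.367, 0.93, -0.001, -0.001]
contact_force: [0.1, -0.5, -3.3]
width: 0.0618
gripper_force: 67.9
```

```bash
python3 - <<'E'
from h import *
s=bot.state();print(s['tool_pos'],s['width'],s['gripper_force'],s['contact_force'])
rows([(.572,-.0157,.18,.0503,.3,1)])
E
```

```text
[0.51420828 0.16342901 0.20530333] 0.061825706835151484 67.9040801525116 [ 0.08322988 -0.46295186 -3.34096471]
[[-0.206,-0.114,0.032,-0.001,0.0,0.245,0.3]]
```

Request:
{"method": "play_rows", "body": {"motion": [[-0.02,-0.011,0,0,0,0.025,0.3],[-0.05,-0.028,0.01,0,0,0.06,0.3],[-0.085,-0.047,0.01,0,0,0.1,0.3],[-0.12,-0.066,0.02,0,0,0.14,0.3],[-0.155,-0.086,0.02,0,0,0.18,0.3],[-0.185,-0.103,0.025,0,0,0.215,0.3],[-0.206,-0.114,0.032,0,0,0.245,0.3],[-0.206,-0.114,0.032,0,0,0.245,0.3]]}}

```text
clock: 21.68
tool_pos: [0.5738, -0.0159, 0.1788]
ee_rot: [0.69, 0.724, -0.001, -0.001]
contact_force: [0.1, -0.0, -3.1]
width: 0.0622
gripper_force: 67.9
```

Request:
{"method": "play_rows", "body": {"motion": [[0,0,0,0,0,0,0.3],[0,0,0,0,0,0,0.3]]}}

```text
clock: 21.85
tool_pos: [0.573, -0.0123, 0.1802]
ee_rot: [0.687, 0.727, -0.001, -0.001]
contact_force: [1.4, -0.0, -1.7]
width: 0.0622
gripper_force: 67.9
```

```bash
python3 - <<'E'
from h import *
s=bot.state();print(s['tool_pos'],s['width'],s['gripper_force'],s['contact_force'])
rows([(.572,-.0157,.11,.0503,.3,1)])
E
```

```text
[ 0.57297096 -0.0123472   0.18024163] 0.06215042682756345 67.90096521377563 [ 1.42482254 -0.02013321 -1.7269015 ]
[[-0.004,-0.001,0.088,-0.001,0.0,0.002,0.3]]
```

Request:
{"method": "play_rows", "body": {"motion": [[-0.004,-0.001,0.02,0,0,0.002,0.3],[-0.004,-0.001,0.045,0,0,0.002,0.3],[-0.004,-0.001,0.07,0,0,0.002,0.3],[-0.004,-0.001,0.083,0,0,0.002,0.3],[-0.004,-0.001,0.088,0,0,0.002,0.3],[-0.004,-0.001,0.088,0,0,0.002,0.3]]}}

```text
clock: 22.35
tool_pos: [0.5726, -0.0152, 0.1105]
ee_rot: [0.689, 0.725, -0.001, -0.001]
contact_force: [-0.7, 0.8, -3.2]
width: 0.0619
gripper_force: 67.9
```

```bash
python3 - <<'E'
from h import *
s=bot.state();print(s['tool_pos'],s['width'],s['gripper_force'],s['contact_force'],s['ee_rot'])
rows([(.572,-.0157,.091,.0503,.3,1)])
snap("side","s4.png",(220,110,400,320),2.8)
E
```

```text
[ 0.57262777 -0.01518102  0.11052413] 0.06193849432469738 67.86291718482971 [-0.70373421  0.7576969  -3.16155865] [ 6.88686172e-01  7.25059033e-01 -5.34624519e-04 -6.84480942e-04]
[[-0.001,-0.001,0.024,-0.001,0.0,0.0,0.3]]
```

View pics/s4.png

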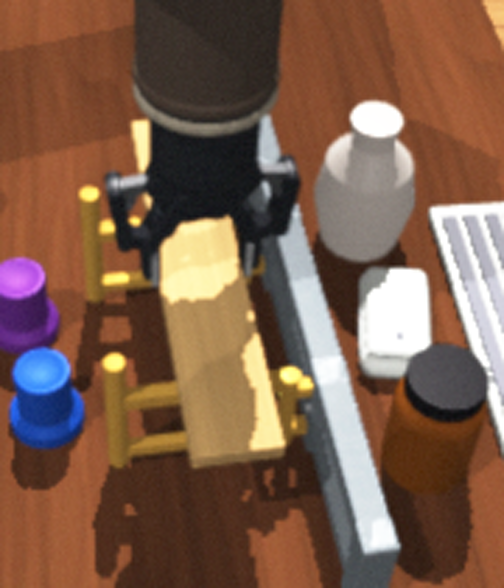

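The board hovers over both gates, between rail and upturned ends. Lower gently and release.

Request:
{"method": "play_rows", "body": {"motion": [[-0.001,-0.001,0.007,0,0,0,0.3],[-0.001,-0.001,0.014,0,0,0,0.3],[-0.001,-0.001,0.02,0,0,0,0.3],[-0.001,-0.001,0.024,0,0,0,0.3],[-0.001,-0.001,0.024,0,0,0,0.3],[-0.001,-0.001,0.024,0,0,0,0.3]]}}

```text
clock: 22.9
tool_pos: [0.5724, -0.0167, 0.0919]
ee_rot: [0.689, 0.725, -0.0, -0.0]
contact_force: [-1.9, -0.3, -2.4]
width: 0.062
gripper_force: 67.9
```

Request:
{"method": "play_rows", "body": {"motion": [[0,0,0.001,0,0,0,0.3],[0,0,0.002,0,0,0,0.3],[0,0,0.002,0,0,0,0.3],[0,0,0.002,0,0,0,1],[0,0,0.002,0,0,0,1],[0,0,0.002,0,0,0,1],[0,0,-0.02,0,0,0,1],[0,0,-0.05,0,0,0,1]]}}

```text
clock: 23.57
tool_pos: [0.5712, -0.0166, 0.1311]
ee_rot: [0.689, 0.725, -0.001, -0.001]
contact_force: [0.1, -0.2, -0.4]
width: 0.0854
gripper_force: 0.0
```

Request:
{"method": "play_rows", "body": {"motion": [[0,0,-0.03,0,0,0,1],[-0.03,-0.01,-0.08,0,0,0,0.85],[-0.08,-0.03,-0.1,0,0,0,0.85],[-0.13,-0.05,-0.1,0,0,0,0.85],[-0.18,-0.08,-0.1,0,0,0,0.85],[-0.23,-0.11,-0.1,0,0,0,0.85],[-0.27,-0.14,-0.1,0,0,0,0.85],[-0.27,-0.14,-0.1,0,0,0,0.85]]}}

```text
clock: 24.23
tool_pos: [0.4692, -0.2413, 0.2124]
ee_rot: [0.69, 0.724, -0.0, 0.0]
contact_force: [0.0, -0.2, 0.2]
width: 0.0726
gripper_force: 0.0
```

```bash
python3 - <<'E'
from h import *
s=bot.state();print(s['tool_pos'],s['width'])
rows([(.445,-.3,.15,0,.85,1)])
snap("top","t6.png",(180,145,450,305),2.95)
E
```

```text
[ 0.46921345 -0.24130408  0.21241063] 0.07262527155299306
[[-0.072,-0.034,0.078,0.0,0.0,0.015,0.85]]
```

View pics/t6.png

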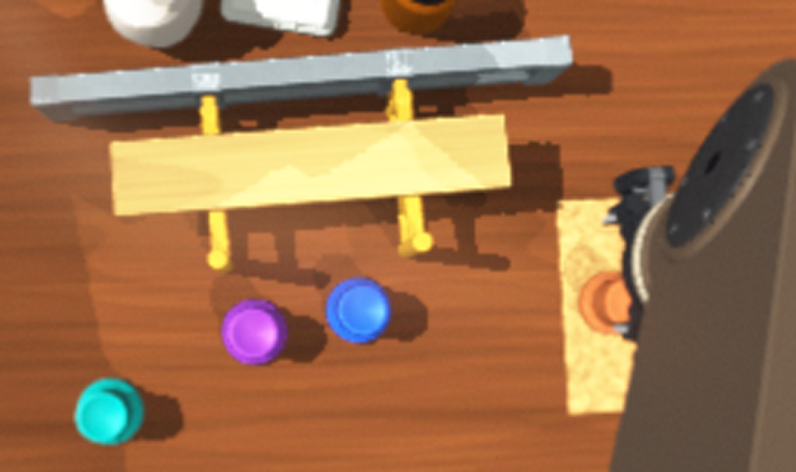

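```bash
python3 - <<'E'
from h import *
D=lambda x,y,z:at("top",(180+x/2.95,145+y/2.95),z)
c=[D(*q,.104) for q in((112,143),(506,116),(510,186),(117,214))]
o=np.array([.65685,-.01143,0]);Rz=Ro.from_euler('z',.05025).as_matrix()
ctr=sum(c)/4; d=c[0]+c[3]-c[1]-c[2]
print(ctr,Rz.T@(ctr-o),np.arctan2(-d[0],d[1]))
yb=np.arctan2(-d[0],d[1]);u=np.array([-np.sin(yb),np.cos(yb),0])
print(ctr+.065*u,ctr-.065*u)
print([Rz.T@(D(*q,.13)-o) for q in((218,258),(424,241))])
E
```

```text
[ 0.57211446 -0.01700473  0.104     ] [-0.0849086  -0.00131152  0.104     ] 0.043962916760151384
[0.56925779 0.04793247 0.104     ] [ 0.57497113 -0.08194192  0.104     ]
[array([-0.1593331 ,  0.08350839,  0.13      ]), array([-0.15874669, -0.08707145,  0.13      ])]
```

Request:
{"method": "play_rows", "body": {"motion": [[-0.04,-0.02,0.02,0,0,0.015,0.85],[-0.07,-0.032,0.05,0,0,0.015,0.85],[-0.07,-0.032,0.09,0,0,0.015,0.85],[-0.07,-0.032,0.11,0,0,0.015,0.85],[-0.07,-0.032,0.11,0,0,0.015,0.85],[-0.07,-0.032,0.11,0,0,0.015,0.85]]}}

```text
clock: 24.78
tool_pos: [0.4485, -0.2949, 0.1239]
ee_rot: [0.706, 0.708, -0.0, -0.001]
contact_force: [-0.1, -0.5, 0.6]
width: 0.0725
gripper_force: 0.0
```

```bash
python3 - <<'E'
from h import *
s=bot.state();print(s['tool_pos'],s['width'])
rows([(.445,-.297,.04,0,.85,1)])
E
```

```text
[ 0.44846618 -0.29492651  0.12390007] 0.07254625038830498
[[-0.003,-0.004,0.105,0.0,0.0,0.001,0.85]]
```

Board sits at (-85, -1) mm in the riser frame, as wanted. Pick up the first holder.

Request:
{"method": "play_rows", "body": {"motion": [[-0.003,-0.004,0.04,0,0,0,0.85],[-0.003,-0.004,0.08,0,0,0,0.85],[-0.003,-0.004,0.105,0,0,0,0.85],[-0.003,-0.004,0.105,0,0,0,0.1],[-0.003,-0.004,0.105,0,0,0,0.1],[-0.003,-0.004,0.105,0,0,0,0.1],[-0.003,-0.004,0.105,0,0,0,0.1],[-0.003,-0.004,0.105,0,0,0,0.1]]}}

```text
clock: 25.45
tool_pos: [0.4467, -0.2983, 0.0419]
ee_rot: [0.706, 0.708, 0.0, 0.001]
contact_force: [-0.4, 2.0, 12.3]
width: 0.0426
gripper_force: 62.0
```

Request:
{"method": "play_rows", "body": {"motion": [[0,0,-0.04,0,0,0,0.1],[0,0,-0.09,0,0,0,0.1],[0,0,-0.14,0,0,0,0.1],[0,0,-0.19,0,0,0,0.1],[0,0,-0.24,0,0,0,0.1],[0,0,-0.24,0,0,0,0.1],[0,0,-0.24,0,0,0,0.1]]}}

```text
clock: 26.03
tool_pos: [0.4467, -0.2984, 0.2351]
ee_rot: [0.706, 0.708, 0.0, 0.003]
contact_force: [-0.3, -0.7, -4.5]
width: 0.0424
gripper_force: 63.2
```

```bash
python3 - <<'E'
from h import *
s=bot.state();print(s['tool_pos'],s['width'],s['gripper_force'],s['contact_force'])
rows([(.5695,.048,.23,0,.1,1)])
E
```

```text
[ 0.4467191  -0.29843608  0.23513241] 0.04236480346749158 63.23473334312439 [-0.29785993 -0.69585197 -4.46559705]
[[0.433,0.155,0.006,0.002,0.001,0.001,0.1]]
```

Request:
{"method": "play_rows", "body": {"motion": [[0.03,0.01,0,0,0,0,0.1],[0.08,0.03,0,0,0,0,0.1],[0.13,0.045,0,0,0,0,0.1],[0.18,0.065,0,0,0,0,0.1],[0.23,0.082,0,0,0,0,0.1],[0.28,0.1,0,0,0,0,0.1],[0.32,0.115,0,0,0,0,0.1],[0.33,0.118,0,0,0,0,0.1]]}}

```text
clock: 26.7
tool_pos: [0.5397, -0.0285, 0.2307]
ee_rot: [0.705, 0.709, 0.0, -0.001]
contact_force: [-0.3, 0.8, -4.1]
width: 0.0425
gripper_force: 62.9
```

```bash
python3 - <<'E'
from h import *
s=bot.state();print(s['tool_pos'],s['width'],s['gripper_force'],s['contact_force'])
rows([(.5695,.048,.2,0,.1,1)])
E
```

```text
[ 0.53968263 -0.02845549  0.23069934] 0.0425026627520454 62.94242262840271 [-0.32985245  0.82803892 -4.07636139]
[[0.095,0.038,0.038,0.0,0.0,0.002,0.1]]
```

Request:
{"method": "play_rows", "body": {"motion": [[0.03,0.012,0.01,0,0,0,0.1],[0.06,0.025,0.02,0,0,0,0.1],[0.095,0.038,0.038,0,0,0,0.1],[0.095,0.038,0.06,0,0,0,0.1],[0.095,0.038,0.07,0,0,0,0.1],[0.095,0.038,0.07,0,0,0,0.1],[0.095,0.038,0.07,0,0,0,0.1]]}}

```text
clock: 27.28
tool_pos: [0.5684, 0.0421, 0.1754]
ee_rot: [0.706, 0.708, -0.001, -0.001]
contact_force: [-0.2, -0.6, -3.1]
width: 0.0426
gripper_force: 62.9
```

```bash
python3 - <<'E'
from h import *
s=bot.state();print(s['tool_pos'],s['width'],s['gripper_force'],s['contact_force'])
rows([(.5693,.048,.1425,0,.1,1)])
E
```

```text
[0.56835818 0.04213196 0.17536911] 0.042571611318308104 62.91351914405823 [-0.2181276  -0.63223836 -3.14072709]
[[0.007,0.001,0.041,-0.001,0.0,0.001,0.1]]
```

Request:
{"method": "play_rows", "body": {"motion": [[0.007,0.001,0.015,0,0,0,0.1],[0.007,0.001,0.03,0,0,0,0.1],[0.007,0.001,0.037,0,0,0,0.1],[0.007,0.001,0.04,0,0,0,0.1],[0.007,0.001,0.041,0,0,0,0.1],[0.007,0.001,0.041,0,0,0,0.1]]}}

```text
clock: 27.78
tool_pos: [0.5703, 0.0482, 0.1435]
ee_rot: [0.706, 0.708, 0.0, 0.0]
contact_force: [-0.4, 0.6, -3.6]
width: 0.0426
gripper_force: 62.9
```

Request:
{"method": "play_rows", "body": {"motion": [[0,0,0.001,0,0,0,0.1],[0,0,0.002,0,0,0,0.1],[0,0,0.003,0,0,0,0.1],[0,0,0.003,0,0,0,0.1]]}}

```text
clock: 28.12
tool_pos: [0.5704, 0.0484, 0.1419]
ee_rot: [0.706, 0.708, 0.0, 0.0]
contact_force: [-3.7, -0.2, 9.6]
width: 0.0424
gripper_force: 64.5
```

Contact. Release and lift.

Request:
{"method": "play_rows", "body": {"motion": [[0,0,-0.001,0,0,0,0.1],[0,0,-0.001,0,0,0,0.85],[0,0,-0.001,0,0,0,0.85],[0,0,-0.001,0,0,0,0.85],[0,0,-0.03,0,0,0,0.85],[0,0,-0.07,0,0,0,0.85],[0,0,-0.1,0,0,0,0.85],[0,0,-0.1,0,0,0,0.85]]}}

```text
clock: 28.78
tool_pos: [0.5726, 0.0484, 0.2256]
ee_rot: [0.706, 0.708, 0.002, 0.002]
contact_force: [1.8, 0.3, 0.7]
width: 0.0723
gripper_force: 0.0
```

```bash
python3 - <<'E'
from h import *
s=bot.state();print(s['tool_pos'],s['width'],s['gripper_force'],s['contact_force'])
rows([(.445,-.395,.2,0,.85,1)])
E
```

```text
[0.57259599 0.04844593 0.22555232] 0.07230902956371642 0.0 [1.81567748 0.32321101 0.661839  ]
[[-0.554,-0.161,0.031,0.002,0.0,0.001,0.85]]
```

Request:
{"method": "play_rows", "body": {"motion": [[-0.04,-0.012,0,0,0,0,0.85],[-0.09,-0.026,0,0,0,0,0.85],[-0.14,-0.04,0,0,0,0,0.85],[-0.19,-0.055,0,0,0,0,0.85],[-0.24,-0.07,0,0,0,0,0.85],[-0.29,-0.084,0,0,0,0,0.85],[-0.34,-0.1,0,0,0,0,0.85],[-0.38,-0.11,0.02,0,0,0,0.85]]}}

```text
clock: 29.45
tool_pos: [0.483, -0.2592, 0.2068]
ee_rot: [0.706, 0.708, 0.0, 0.002]
contact_force: [2.3, -0.2, 0.5]
width: 0.0724
gripper_force: 0.0
```

```bash
python3 - <<'E'
from h import *
snap("side","s5.png",(220,110,420,320),2.6)
s=bot.state();print(s['tool_pos'],s['width'])
rows([(.445,-.395,.15,0,.85,1)])
E
```

```text
[ 0.48088386 -0.26271023  0.20281664] 0.07250600896572523
[[-0.165,-0.045,0.066,0.0,0.001,0.0,0.85]]
```

View pics/s5.png

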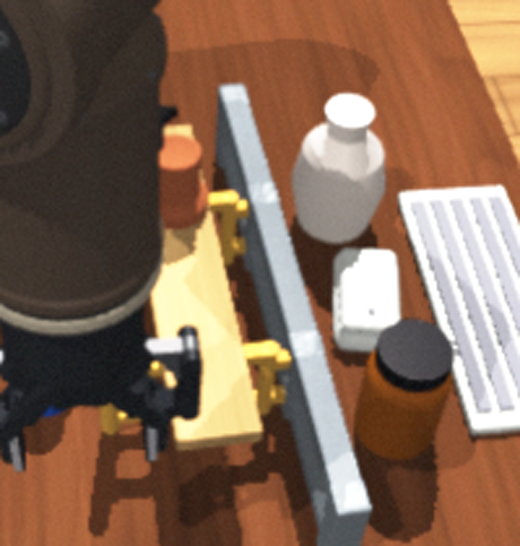

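The first holder stands upright on the board at crop (182,180). Now the second.

Request:
{"method": "play_rows", "body": {"motion": [[-0.04,-0.012,0.015,0,0,0,0.85],[-0.09,-0.025,0.03,0,0,0,0.85],[-0.13,-0.036,0.05,0,0,0,0.85],[-0.165,-0.045,0.066,0,0,0,0.85],[-0.165,-0.045,0.09,0,0,0,0.85],[-0.165,-0.045,0.1,0,0,0,0.85],[-0.165,-0.045,0.1,0,0,0,0.85],[-0.165,-0.045,0.1,0,0,0,0.85]]}}

```text
clock: 30.17
tool_pos: [0.4474, -0.3871, 0.1247]
ee_rot: [0.706, 0.708, 0.0, -0.001]
contact_force: [0.7, -0.2, 0.1]
width: 0.0726
gripper_force: 0.0
```

```bash
python3 - <<'E'
from h import *
s=bot.state();print(s['tool_pos'],s['width'])
rows([(.445,-.395,.041,0,.85,1)])
E
```

```text
[ 0.44741339 -0.38705934  0.12473789] 0.07257008345610139
[[-0.01,-0.003,0.105,0.0,0.0,0.001,0.85]]
```

Request:
{"method": "play_rows", "body": {"motion": [[-0.01,-0.003,0.04,0,0,0,0.85],[-0.01,-0.003,0.08,0,0,0,0.85],[-0.01,-0.003,0.105,0,0,0,0.85],[-0.01,-0.003,0.105,0,0,0,0.1],[-0.01,-0.003,0.105,0,0,0,0.1],[-0.01,-0.003,0.105,0,0,0,0.1],[-0.01,-0.003,0.105,0,0,0,0.1],[-0.01,-0.003,0.105,0,0,0,0.1]]}}

```text
clock: 30.83
tool_pos: [0.446, -0.3966, 0.0426]
ee_rot: [0.706, 0.708, 0.0, 0.001]
contact_force: [0.8, -0.2, -1.6]
width: 0.0421
gripper_force: 60.9
```

Request:
{"method": "play_rows", "body": {"motion": [[0,0,-0.04,0,0,0,0.1],[0,0,-0.09,0,0,0,0.1],[0,0,-0.14,0,0,0,0.1],[0,0,-0.19,0,0,0,0.1],[0,0,-0.24,0,0,0,0.1],[0,0,-0.24,0,0,0,0.1],[0,0,-0.24,0,0,0,0.1]]}}

```text
clock: 31.42
tool_pos: [0.4462, -0.397, 0.2363]
ee_rot: [0.706, 0.708, 0.0, 0.003]
contact_force: [-0.4, -0.1, -3.5]
width: 0.0424
gripper_force: 62.1
```

```bash
python3 - <<'E'
from h import *
s=bot.state();print(s['tool_pos'],s['width'],s['gripper_force'],s['contact_force'])
rows([(.575,-.082,.23,0,.1,1)])
E
```

```text
[ 0.44616902 -0.39703447  0.23631938] 0.04244875429560697 62.07469940185547 [-0.39183015 -0.1101214  -3.53372736]
[[0.393,0.162,0.007,0.001,0.001,0.001,0.1]]
```

Request:
{"method": "play_rows", "body": {"motion": [[0.03,0.012,0,0,0,0,0.1],[0.07,0.03,0,0,0,0,0.1],[0.12,0.05,0,0,0,0,0.1],[0.17,0.07,0,0,0,0,0.1],[0.22,0.09,0,0,0,0,0.1],[0.27,0.11,0,0,0,0,0.1],[0.31,0.128,0,0,0,0,0.1],[0.33,0.136,0,0,0,0,0.1]]}}

```text
clock: 32.08
tool_pos: [0.5535, -0.1273, 0.2317]
ee_rot: [0.705, 0.709, 0.0, -0.001]
contact_force: [0.4, -0.2, -2.2]
width: 0.0424
gripper_force: 62.0
```

```bash
python3 - <<'E'
from h import *
s=bot.state();print(s['tool_pos'],s['width'],s['gripper_force'],s['contact_force'])
rows([(.575,-.082,.175,0,.1,1)])
E
```

```text
[ 0.55354291 -0.12730104  0.23173973] 0.04243126463737858 61.99981927871704 [ 0.41945306 -0.19261654 -2.17071292]
[[0.056,0.027,0.071,0.0,0.0,0.002,0.1]]
```

Request:
{"method": "play_rows", "body": {"motion": [[0.02,0.01,0.01,0,0,0,0.1],[0.04,0.02,0.02,0,0,0,0.1],[0.058,0.027,0.035,0,0,0,0.1],[0.058,0.027,0.055,0,0,0,0.1],[0.058,0.027,0.068,0,0,0,0.1],[0.058,0.027,0.07,0,0,0,0.1],[0.058,0.027,0.07,0,0,0,0.1]]}}

```text
clock: 32.67
tool_pos: [0.5735, -0.0854, 0.1758]
ee_rot: [0.706, 0.708, -0.001, -0.001]
contact_force: [1.0, -0.8, -1.4]
width: 0.0423
gripper_force: 62.0
```

```bash
python3 - <<'E'
from h import *
s=bot.state();print(s['tool_pos'],s['width'],s['gripper_force'],s['contact_force'])
rows([(.5748,-.082,.1435,0,.1,1)])
E
```

```text
[ 0.57351762 -0.08540395  0.17577135] 0.04234095586124772 61.99891448020935 [ 0.96100851 -0.7614619  -1.42931644]
[[0.004,0.002,0.04,-0.001,0.0,0.001,0.1]]
```

Request:
{"method": "play_rows", "body": {"motion": [[0.004,0.001,0.015,0,0,0,0.1],[0.004,0.001,0.03,0,0,0,0.1],[0.004,0.001,0.037,0,0,0,0.1],[0.004,0.001,0.04,0,0,0,0.1],[0.004,0.001,0.041,0,0,0,0.1],[0.004,0.001,0.041,0,0,0,0.1]]}}

```text
clock: 33.17
tool_pos: [0.5755, -0.0824, 0.1446]
ee_rot: [0.706, 0.708, 0.0, 0.0]
contact_force: [0.6, 0.5, -2.0]
width: 0.0428
gripper_force: 62.0
```

Request:
{"method": "play_rows", "body": {"motion": [[0,0,0.001,0,0,0,0.1],[0,0,0.001,0,0,0,0.1],[0,0,0.001,0,0,0,0.1]]}}

```text
clock: 33.42
tool_pos: [0.5755, -0.0821, 0.1437]
ee_rot: [0.706, 0.708, 0.0, 0.0]
contact_force: [0.2, 0.3, -2.0]
width: 0.0423
gripper_force: 62.0
```

Request:
{"method": "play_rows", "body": {"motion": [[0,0,0.001,0,0,0,0.1],[0,0,0.002,0,0,0,0.1],[0,0,0.002,0,0,0,0.1]]}}

```text
clock: 33.67
tool_pos: [0.5755, -0.082, 0.1424]
ee_rot: [0.706, 0.708, 0.0, 0.0]
contact_force: [-3.3, 0.3, 8.7]
width: 0.0424
gripper_force: 63.2
```

Request:
{"method": "play_rows", "body": {"motion": [[0,0,-0.001,0,0,0,0.1],[0,0,-0.001,0,0,0,0.85],[0,0,-0.001,0,0,0,0.85],[0,0,-0.001,0,0,0,0.85],[0,0,-0.03,0,0,0,0.85],[0,0,-0.07,0,0,0,0.85],[0,0,-0.1,0,0,0,0.85],[0,0,-0.12,0,0,0,0.85]]}}

```text
clock: 34.33
tool_pos: [0.5761, -0.0821, 0.2401]
ee_rot: [0.706, 0.708, 0.001, 0.001]
contact_force: [-0.3, -0.0, 0.4]
width: 0.0726
gripper_force: 0.0
```

Request:
{"method": "play_rows", "body": {"motion": [[-0.04,-0.01,0,0,0,0,0.85],[-0.08,-0.02,0,0,0,0,0.85],[-0.13,-0.03,0,0,0,0,0.85],[-0.18,-0.05,0,0,0,0,0.85],[-0.23,-0.07,0,0,0,0,0.85],[-0.28,-0.08,0,0,0,0,0.85],[-0.33,-0.1,0,0,0,0,0.85],[-0.33,-0.1,0,0,0,0,0.85]]}}

```text
clock: 35.0
tool_pos: [0.4939, -0.3522, 0.2377]
ee_rot: [0.707, 0.707, -0.001, 0.001]
contact_force: [-0.5, 0.7, 0.7]
width: 0.0727
gripper_force: 0.0
```

```bash
python3 - <<'E'
from h import *
a=cams.camera("top")[145:305,180:385];b=cams.camera("side")[100:300,230:430]
cv2.imwrite('pics/f.png',cv2.resize(np.hstack([a,cv2.resize(b,(160,160))])[:,:,::-1],None,fx=2.15,fy=2.15,interpolation=cv2.INTER_CUBIC))
E
```

```text
(no output)
```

View pics/f.png

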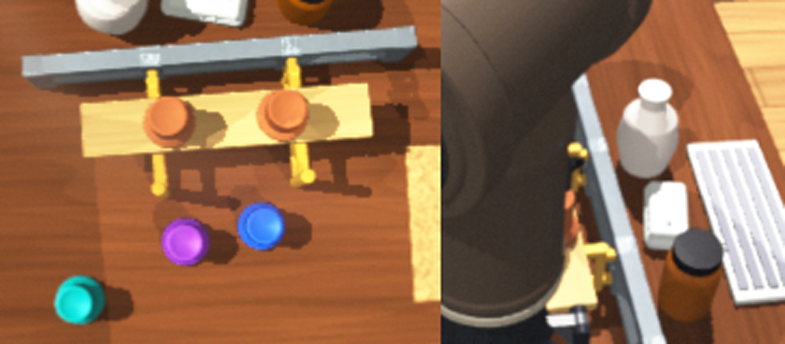

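Both holders stand upright on the board at (168,120) and (284,112). The gates are out, the board is in place, and the other items are undisturbed. Handing in.

```bash
python3 -c "
from rig import bot
print(bot.finish_job())"
```

```text
the job is handed in; nothing more can be done
None
```

The shelf is set up as asked and handed in at about 35 s, with both gates out, the board centred on them and both terracotta holders upright on it; however, the wrist force read about 137 N for a moment when the right gate hit its stop, above the 120 N limit, so the run may be judged a fail.

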